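Load the warming case

ROBOT

A 7-joint arm with a two-finger parallel gripper is mounted at the origin on the work surface. World frame = base frame: x ahead of the robot, y to its left, z up, the work surface at z = 0. Lengths are in m, angles in rad, forces in N, time in s.
With the tool pointing down it reaches from about 0.4 to 0.85 m from the base axis. Payload 6.9 kg.
Tool frame: the origin (TCP) lies midway between the tips of the shut fingers; the grasp point (between the pads) lies 19 mm behind it; z points along the fingers, y is the line along which they close (so a half turn about z gives the same grasp; the last joint's range is limited). The gripper opens to 85 mm and grips with 20 to 120 N. Pads are 22 mm wide; open, the fingers measure 114 mm over their backs; the gripper's body (76 mm by 85 mm) begins 54 mm behind the grasp point. The pads swing forward as they close: fully open they stand 13 mm farther back than shut.
Start: joints at [-1.067, 0.507, -0.238, 1.5, 0.126, 1.149, -0.155], TCP at [0.243, 0.576, 0.231] pointing down, gripper open.
Joint ranges: [-3.08, 3.08], [-0.24, 2.05], [-1.43, 1.35], [0, 2.5], [-1.52, 4.66], [0.17, 1.96], [-2.89, 2.89]. Speed limits (rad/s): [2.39, 2.39, 3.14, 3.14, 3.14, 3.14, 3.14].

INTERFACE

Orientations are given as a 3x3 rotation matrix whose columns are the frame's x, y, z axes.
In Python, from bench import get_state, camera, close_job, recognise, trace gives the robot as it stands.
- The arm moves only by the tool move_arm, never from a script. Its argument "increments" is a list that holds one entry, the list of rows, each a list of 7 numbers: the shift along the tool's x, y, z in cm, then the turn, a rotation vector about the tool's x, y, z in degrees, then the opening, from -1 (shut) to 1 (fully open). A call has 1 to 12 rows; each row shifts and turns the commanded pose from where the row before left it, along the tool's axes as they then stand; what a row does not reach is not made up. A row lasts 1/12 s, in which the tool goes at most 41.7 mm and 7.16 degrees, less where a joint would pass 70% of its speed; a pose out of reach is approached as far as the arm can. A call is refused whole if a number of a shift passes 4.17 or a number of a turn 7.16, either way. A call with a gripper value outside its range is refused whole. The fingers move at their own pace and stop on an object; "grip_force" is the grip in N (left out, the last holds). Time passes only in rows, so rows that do not move let the fingers close. It gives the time, the measured TCP pose, the force, the opening and the grip force at its end, in the units of the state.
- get_state(): the state, without advancing time (a new reading comes with each control period).
- camera(name): name is "scene" or "side" or "wrist"; returns a dict with "img" (384x512x3 uint8, red, green, blue), "depth" (384x512 float32, m along the optical axis (not along the pixel's ray), 0 where there is no reading), "fovy" (degrees; the focal length in pixels is half the picture's height over the tangent of half this angle, whatever the lens; pixels are square), "cx", "cy" (the principal point, pixels), "eye" and "orientation" of the camera in the world. Camera axes: x right, y down, z forward; pixel columns grow to the right and rows downward; lengths in m; the calibration is good to about 2 mm. A picture is of the moment at which its call begins.
- close_job(): hands the job in; it is judged then, once.
Trained networks look in a picture, given as the dict that the camera call returned (one of the last four; its "shot" number tells which), for a name from the list of things; names that differ only in an ending like _2 or _b are one class to them, and where a whole thing is asked for, a point or a joint stands for the part that bears it (a point fixed in the world has none). Each returns a list of dicts, best first, with "p" (0 to 1); they miss things now and then, are a little off and sometimes report something else, mostly with a low value. They report only what shows in the picture. A call takes as long as a camera call. They do not tell look-alikes from the thing itself.
- recognise(name, picture): "extent" ([left, top, right, bottom] in pixels, round what is visible of it).
- trace(name, picture): "region" (384x512 bool, what is visible of it) and "extent" ([left, top, right, bottom] in pixels, round what is visible of it).
The state is a dict: "t": time; "qpos": joint angles; "qd": joint speeds; "tau": joint torques, N m; "tcp_pos": TCP position; "ee_rot": TCP orientation; "contact_force": force on the tool from outside, world axes, zero at the start; "wrist_torque": the same for the moment, N m; "opening": opening from 0.0 (shut) to 1.0 (fully open); "grip_force": force on a finger pad.
Only numpy, scipy, OpenCV 4.12 (cv2) and the standard library are available. Lean on these libraries where they do the work, as an engineer would, in place of code of your own. Each camera call takes 0.05 s, during which the arm holds its last target. There are 200 camera calls.

TASK

Put the black lidded dish in the warming case to keep warm: pull the case's clear sloping front down until it lies flat, put the dish on it and push it all the way in under the roof, keeping the dish level, then push the front back up until it is fully shut. Leave the cream dish, the tin and the mug where they are.

Things in the scene. Friction and masses are not known exactly. Their poses are not given: they have to be found in the camera images.
- case_hinge (a point): Warming case: fixed steel table-top case, clear roof and back, drop-down sloping clear front. Point: middle of the hinge line, 62 mm above the table, level with the inner floor. x points straight into the case, y along the hinge, z up. Inside: 220 mm wide, floor from x 0 to 200 mm. Plinth under the floor reaches no further forward than the hinge, save a small dial (12 mm).
- case_roof (a point): Middle of the front lower edge of the case's clear roof, 100 mm above the inner floor; axes as case_hinge. As the front slopes back 30 degrees from upright, the roof only begins here, 58 mm behind the hinge. It is 10 mm thick and runs back over the whole case; the side walls (20 mm thick, outside the 220 mm) have the same sloping front edge.
- flap (a joint): The clear front, hinged at its bottom edge. 0 = fully shut (leaning 30 degrees back); grows as it comes down on the side away from the case; 2.094 = lying level at its stop, inner face 1 mm above the inner floor, so a dish can be pushed off it into the case. Panel 216 mm wide, 115 mm from hinge to free edge, 12 mm thick. Damped, with friction: about 4 N at the bar moves it; let go, it stays or sinks slowly.
- flap_bar (a point): Middle of the front's black handle: round bar 12 mm thick, 130 mm long, parallel to the hinge, on a post at each end in line with the panel, 46 mm beyond its free edge, open space between. Shut, it stands 40 mm above the roof's front edge. The point turns with the front: at joint value j it lies at x = -161 sin(j - 0.486), z = 1 + 161 cos(j - 0.486) mm in case_hinge axes.
- roaster_mid (a point): Black lidded dish, one rigid piece, 0.35 to 0.7 kg: 100 mm (x) by 150 mm (y), flat lid top 35 mm above its underside; below 24 mm it is 90 by 140 mm. On the lid's middle a steel grip bar, 14 mm thick (x), 60 mm long (y), 35 to 63 mm above the underside. Point: on the centre line, 30 mm above the underside, z up. A half turn makes no difference.
- creamdish_mid (a point): Cream dish with a wooden grip, same shape and size as the black one; to be left alone. Point on its centre line, 30 mm above its underside.
- tin: Pale food tin with a yellow label, 74 mm across, 110 mm tall, on the table; to be left alone. Origin: centre of its underside.
- mug: White mug, 80 mm across, 90 mm tall, handle on its y side, on the table; to be left alone. Origin: centre of its underside.
Mind the look-alikes: they are no part of the job. There is more than one size of the part that bears roaster_mid; the job needs the middle-sized.

How it is judged:
By the outcome, as a careful person would: the job done as asked, in the order asked, and still so for the second after the job is handed in, with the robot touching nothing.
It also fails if it takes over 72 s, if anything falls off the work surface, if the arm or the gripper's body presses on something with over 40 N, if the wrist force passes 120 N, or if a joint passes its speed limit or range.

## Working session

There is one attempt and no reset: what is moved stays moved. The work goes in short steps, Python scripts to look and compute and a tool call to move; the robot and the scene stay as the last step left them, time stands still between calls to the robot, and variables do not carry over. Pictures are saved under pics/ and viewed, at most 10 in all, crops included, and the job is handed in when it is done.

Besides the shell and the picture viewer there is one more tool, called after ">>>" as name(argument=value, ...), one argument or row to a line, values as JSON. move_arm: Moves the arm, as the interface text tells. Its arguments: {"type":"object","properties":{"increments":{"type":"array","items":{"type":"array","items":{"type":"array","items":{"type":"number"}}}},"grip_force":{"type":"number"}},"required":["increments"]}

```bash
mkdir -p pics; ls; cat > h.py <<'E'
import numpy as np, cv2, json
from bench import *
np.set_printoptions(precision=4,suppress=True)
def pts(c):
    h,w=c['depth'].shape; f=h/2/np.tan(np.radians(c['fovy'])/2)
    u,v=np.meshgrid(np.arange(w),np.arange(h)); d=c['depth']
    P=np.stack([(u-c['cx'])/f*d,(v-c['cy'])/f*d,d],-1)
    W=P@np.array(c['orientation']).T+np.array(c['eye']); W[d<=0]=np.nan
    return W
def save(c,n): cv2.imwrite('pics/'+n+'.png',c['img'][...,::-1])
E
python3 - <<'E'
from h import *
ims=[]
for n in ['scene','side']:
    c=camera(n); save(c,n+'0'); W=pts(c); np.savez(n+'0.npz',W=W,img=c['img'])
    print(n,c['eye'],c['fovy'])
    for o in ['roaster_mid','creamdish_mid','flap','flap_bar','tin','mug']:
        for r in trace(o,c)[:5]:
            p=W[r['region']]; print(o,round(r['p'],2),np.round(r['extent']),np.nanmedian(p,0),np.nanpercentile(p,98,axis=0),np.nanpercentile(p,2,axis=0))
E
```

```text
pics
scene [1.4258 0.289  1.0573] 46.23528929381715
roaster_mid 0.81 [202. 193. 237. 219.] [ 0.4198 -0.1597  0.0264] [ 0.4678 -0.1168  0.0478] [ 0.3562 -0.2133  0.0009]
roaster_mid 0.68 [139. 179. 193. 209.] [ 0.4419 -0.3399  0.0355] [ 0.4814 -0.2755  0.063 ] [ 0.3807 -0.4219  0.0028]
roaster_mid 0.59 [169. 133. 212. 177.] [ 0.2435 -0.3423  0.0516] [ 0.3264 -0.258   0.0922] [ 0.1076 -0.4388  0.0072]
creamdish_mid 0.79 [347. 219. 405. 258.] [0.4276 0.3541 0.0361] [0.4714 0.4263 0.0643] [0.3642 0.2815 0.0081]
flap 0.87 [222. 218. 295. 260.] [0.6573 0.0372 0.1728] [0.6833 0.1416 0.2249] [ 0.4831 -0.0694 -0.0001]
flap_bar 0.58 [222. 215. 291. 259.] [0.6585 0.0337 0.1732] [0.6845 0.1406 0.2249] [ 0.4813 -0.0682  0.0001]
flap_bar 0.24 [140. 176. 196. 208.] [ 0.4404 -0.3373  0.0356] [ 0.4814 -0.2756  0.063 ] [ 0.3804 -0.4183  0.0045]
tin 0.59 [116. 214. 145. 259.] [ 0.6863 -0.3261  0.0871] [ 0.7053 -0.3025  0.1135] [ 0.638  -0.372   0.0083]
mug 0.58 [361. 275. 401. 320.] [0.6626 0.3875 0.0561] [0.6921 0.432  0.0926] [0.6091 0.3489 0.0061]
mug 0.45 [174. 216. 299. 345.] [0.7841 0.0332 0.1711] [0.8497 0.156  0.2181] [ 0.6396 -0.1135  0.0214]
side [ 0.4102 -0.7146  0.7731] 55.341824464624494
roaster_mid 0.85 [226. 295. 285. 371.] [ 0.431  -0.3639  0.0336] [ 0.4819 -0.279   0.0615] [ 0.3804 -0.4261 -0.0005]
roaster_mid 0.63 [222. 242. 275. 278.] [ 0.411  -0.1731  0.0244] [ 0.4657 -0.1226  0.0453] [ 0.3562 -0.214   0.0051]
flap 0.8 [317. 132. 355. 217.] [0.6368 0.0126 0.1432] [0.677  0.1357 0.2218] [ 0.6005 -0.0709  0.0702]
flap_bar 0.76 [316. 132. 353. 218.] [0.6376 0.0149 0.144 ] [0.6822 0.139  0.2218] [ 0.6017 -0.0713  0.0694]
tin 0.71 [348. 290. 394. 344.] [ 0.6601 -0.3577  0.0982] [ 0.699  -0.3093  0.1106] [ 0.6334 -0.3777  0.0035]
mug 0.81 [301. 110. 327. 145.] [0.6511 0.36   0.0548] [0.7013 0.4387 0.0889] [ 0.6111  0.3439 -0.0007]
```

```bash
python3 -c "
import cv2,numpy as np
a=cv2.imread('pics/scene0.png');b=cv2.imread('pics/side0.png')
cv2.imwrite('pics/both0.png',cv2.resize(np.hstack([a,b]),(800,300)))"
```

```text
(no output)
```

View pics/scene0.png

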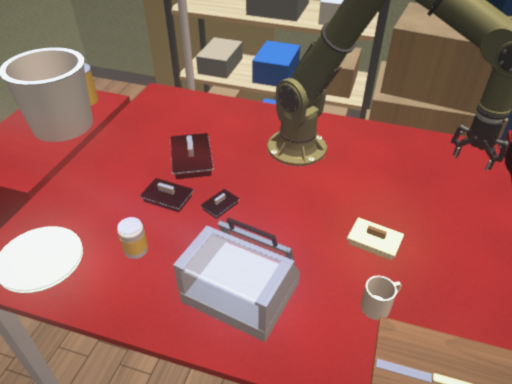

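View pics/side0.png

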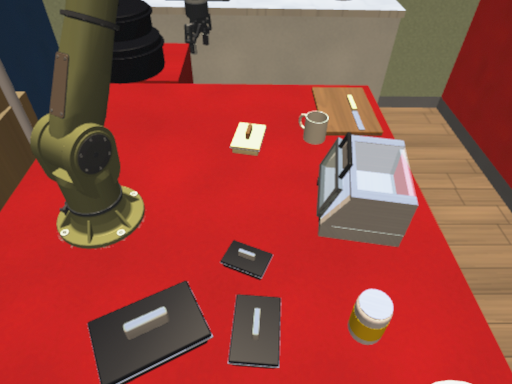

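Candidates for the black dish are in the scene view: (166,194) measures about 100x150 mm, (220,203) is small, and (190,155) is large. The middle-sized one is (166,194), or (255,330) in the side view. The case opens toward the robot. Next I measure the case, the bar and the dish, with a close crop.

```bash
python3 - <<'E'
from h import *
H=np.full((500,500),np.nan)
out=[]
S=np.load('side0.npz');C=np.load('scene0.npz')
# fit top rects of dish and case roof
for n,D in (('side',S),('scene',C)):
    W=D['W']
    p=W.reshape(-1,3); 
    m=(abs(p[:,0]-.431)<.09)&(abs(p[:,1]+.35)<.115)&(p[:,2]>.029)&(p[:,2]<.041)
    print(n,'dish lid',m.sum(),cv2.minAreaRect(p[m][:,:2].astype(np.float32)),np.median(p[m],0))
    g=(abs(p[:,0]-.431)<.05)&(abs(p[:,1]+.35)<.08)&(p[:,2]>.056)&(p[:,2]<.07)
    print(' grip',g.sum(),cv2.minAreaRect(p[g][:,:2].astype(np.float32)))
    m=(p[:,0]>.5)&(p[:,0]<.95)&(abs(p[:,1]-.03)<.2)
    print(' zhist',[(z,int((m&(abs(p[:,2]-z)<.005)).sum())) for z in np.arange(.06,.25,.01).round(3)])
    r=m&(p[:,2]>.164)&(p[:,2]<.18); print(' roof',cv2.minAreaRect(p[r][:,:2].astype(np.float32)),np.median(p[r],0))
    b=m&(p[:,2]>.195); print(' bar',b.sum(),cv2.minAreaRect(p[b][:,:2].astype(np.float32)),np.median(p[b],0),p[b][:,2].max())
    dark=m&(D['img'].reshape(-1,3).max(1)<60)&(p[:,2]>.15); print(' dark',dark.sum(),cv2.minAreaRect(p[dark][:,:2].astype(np.float32)),np.median(p[dark],0))
a=cv2.resize(C['img'][150:350,120:320],(600,600))
b=cv2.resize(S['img'][110:260,290:440],(600,600)); b2=cv2.resize(S['img'][230:380,210:360],(600,600))
cv2.imwrite('pics/crop0.png',cv2.resize(np.hstack([a,b]),(800,400))[...,::-1])
cv2.imwrite('pics/crop1.png',b2[...,::-1])
E
```

```text
side dish lid 3070 ((0.41225284337997437, -0.3493615686893463), (0.15076583623886108, 0.13716630637645721), 85.06928253173828) [ 0.4295 -0.3628  0.0336]
 grip 190 ((0.43063655495643616, -0.3515605032444), (0.060205284506082535, 0.013914595358073711), 84.8865966796875)
 zhist [(np.float64(0.06), 524), (np.float64(0.07), 314), (np.float64(0.08), 374), (np.float64(0.09), 346), (np.float64(0.1), 352), (np.float64(0.11), 350), (np.float64(0.12), 353), (np.float64(0.13), 348), (np.float64(0.14), 353), (np.float64(0.15), 350), (np.float64(0.16), 307), (np.float64(0.17), 4167), (np.float64(0.18), 51), (np.float64(0.19), 29), (np.float64(0.2), 34), (np.float64(0.21), 23), (np.float64(0.22), 164), (np.float64(0.23), 0), (np.float64(0.24), 0)]
 roof ((0.7395505905151367, 0.018126368522644043), (0.26661938428878784, 0.190474271774292), 79.8387222290039) [ 0.7498 -0.0076  0.1709]
 bar 221 ((0.6676501035690308, 0.029458556324243546), (0.14148977398872375, 0.019062552601099014), 79.20734405517578) [0.6678 0.0121 0.2198] 0.22376104262894414
 dark 204 ((0.6575078964233398, 0.01052236557006836), (0.17
[... 497 characters left out ...]
.11), 269), (np.float64(0.12), 273), (np.float64(0.13), 320), (np.float64(0.14), 375), (np.float64(0.15), 380), (np.float64(0.16), 368), (np.float64(0.17), 4773), (np.float64(0.18), 931), (np.float64(0.19), 17), (np.float64(0.2), 16), (np.float64(0.21), 14), (np.float64(0.22), 220), (np.float64(0.23), 21), (np.float64(0.24), 0)]
 roof ((0.7381656169891357, 0.018553167581558228), (0.2646517753601074, 0.19024880230426788), 79.81082153320312) [0.7562 0.025  0.1731]
 bar 271 ((0.6689310669898987, 0.03292697295546532), (0.14041878283023834, 0.016057543456554413), 79.86441802978516) [0.6717 0.0354 0.2214] 0.2271654828269265
 dark 0 ((0.0, 0.0), (0.0, 0.0), 0.0) [nan nan nan]
  return _methods._mean(a, axis=axis, dtype=dtype,
  ret = um.true_divide(
```

View pics/crop0.png

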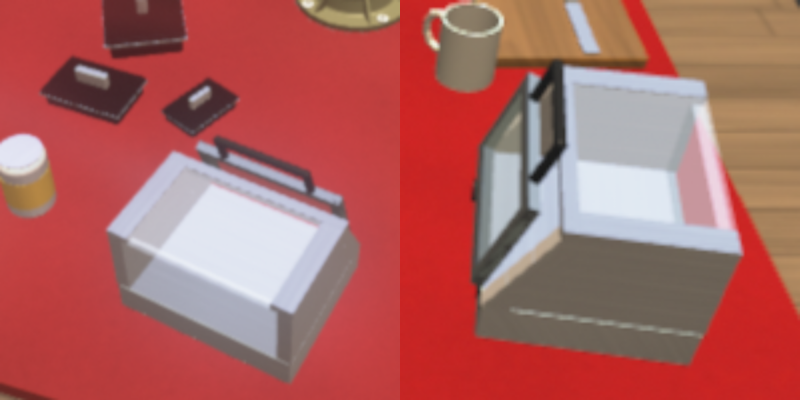

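View pics/crop1.png

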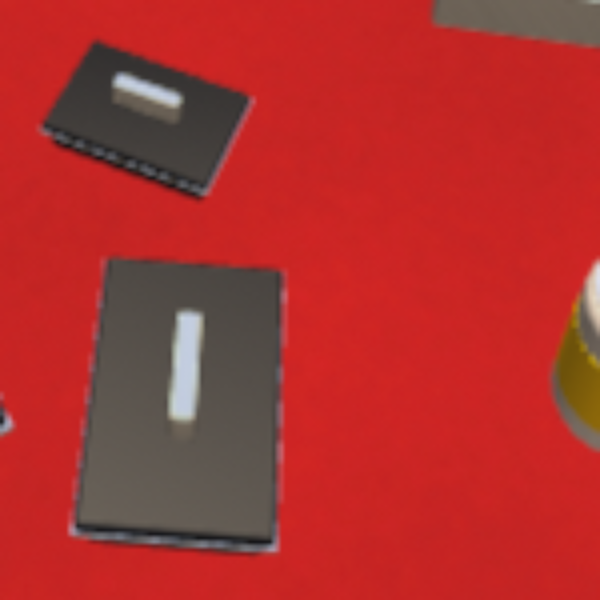

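```bash
python3 - <<'E'
from h import *
a=np.radians(-10.17); R=np.array([[np.cos(a),-np.sin(a)],[np.sin(a),np.cos(a)]])
for n in ('side0','scene0'):
    D=np.load(n+'.npz'); p=D['W'].reshape(-1,3).copy(); p=p[~np.isnan(p[:,0])]
    q=(p[:,:2])@R; z=p[:,2]   # case-aligned coords
    m=(q[:,0]>.5)&(q[:,0]<1)&(abs(q[:,1]-.14)<.2)
    q=q[m];z=z[m]
    r=(z>.166)&(z<.178)
    print(n,'roof x',np.percentile(q[r,0],[0,1,5,50,95,99,100]),'y',np.percentile(q[r,1],[0,.5,1,99,99.5,100]))
    y0=(np.percentile(q[r,1],.5)+np.percentile(q[r,1],99.5))/2; print('ymid',y0)
    for s in(-1,1):
        rr=r&(abs(q[:,1]-y0-s*.12)<.006); print(' strip',s,rr.sum(),np.percentile(q[rr,0],[0,1,3,97,99,100]) if rr.any() else 0)
        for zz in np.arange(.02,.17,.02):
            k=(abs(z-zz)<.006)&(abs(q[:,1]-y0-s*.125)<.012); 
            if k.sum()>3: print('   z',zz.round(2),k.sum(),q[k,0].min().round(4),q[k,0].max().round(4))
    # flap: mid y column, front points
    for zz in np.arange(.01,.23,.02):
        k=(abs(z-zz)<.006)&(abs(q[:,1]-y0)<.1)
        if k.sum()>3: print('  front z',zz.round(2),k.sum(),np.percentile(q[k,0],[0,5,50]))
    b=z>.2; print('bar',q[b].mean(0), np.percentile(q[b],[1,99],axis=0).ravel(),z[b].max())
E
```

```text
side0 roof x [0.6295 0.6317 0.6395 0.7387 0.8111 0.8175 0.82  ] y [0.0151 0.017  0.0175 0.2765 0.2783 0.2817]
ymid 0.147634151002139
 strip -1 225 [0.6644 0.6645 0.6669 0.8132 0.8167 0.8174]
   z 0.02 235 0.6088 0.8183
   z 0.04 253 0.6067 0.8168
   z 0.06 272 0.6067 0.8183
   z 0.08 290 0.6145 0.818
   z 0.1 281 0.6265 0.8183
   z 0.12 274 0.6382 0.8185
   z 0.14 267 0.6496 0.8195
   z 0.16 237 0.6623 0.8187
 strip 1 129 [0.6734 0.6737 0.6767 0.814  0.8166 0.8178]
   z 0.1 4 0.6676 0.6733
   z 0.14 6 0.6547 0.6632
  front z 0.03 8 [0.5953 0.5953 0.6022]
  front z 0.07 68 [0.5952 0.5954 0.5968]
  front z 0.09 97 [0.6013 0.6019 0.6046]
  front z 0.11 102 [0.6088 0.6092 0.6116]
  front z 0.13 103 [0.6158 0.6161 0.6187]
  front z 0.15 107 [0.6226 0.6233 0.6255]
  front z 0.17 3100 [0.6295 0.6362 0.7371]
  front z 0.19 36 [0.6385 0.6389 0.6439]
  front z 0.21 29 [0.6465 0.6466 0.6496]
bar [0.6535 0.1361] [0.6455 0.0768 0.6609 0.2131] 0.22376104262894414
scene0 roof x [0.6282 0.6325 0.641  0.7408 0.8125 0.8164 0.8184] y [0.0163 0.0194 0.021  0.2794 0.2799 0.2809]
ymid 0.14966508150790309

[... 370 characters left out ...]
.6069 0.8173
   z 0.06 99 0.6101 0.8168
   z 0.08 102 0.6132 0.8174
   z 0.1 92 0.6236 0.8175
   z 0.12 89 0.6386 0.8177
   z 0.14 97 0.65 0.8175
   z 0.16 73 0.66 0.8165
  front z 0.01 231 [0.5057 0.811  0.8732]
  front z 0.03 167 [0.8132 0.8139 0.8157]
  front z 0.05 166 [0.8122 0.8139 0.8157]
  front z 0.07 162 [0.8135 0.8141 0.8158]
  front z 0.09 170 [0.8132 0.8139 0.8156]
  front z 0.11 195 [0.8128 0.8141 0.8157]
  front z 0.13 239 [0.625  0.6274 0.8154]
  front z 0.15 311 [0.6315 0.6326 0.8149]
  front z 0.17 4149 [0.6282 0.6408 0.7421]
  front z 0.19 21 [0.6382 0.6394 0.6466]
  front z 0.21 25 [0.648  0.6506 0.6555]
bar [0.6547 0.153 ] [0.6472 0.0817 0.66   0.2198] 0.2271654828269265
```

The dish is confirmed as middle-sized: centre (0.430,-0.350), yaw -5°, at (255,330) in the side view. The case hinge is about (0.624,0.039), yaw -10.2°, and the flap is ajar at j≈0.17. I'll write a planner that turns target poses into rows.

```bash
cat >> h.py <<'E'
from scipy.spatial.transform import Rotation as Ro
YAW=np.radians(-10.17); RC=Ro.from_euler('z',YAW).as_matrix(); HG=np.array([.6237,.0392,.062])
def case(x,y,z): return HG+RC@np.array([x,y,z])      # mm->m given in m
def tool(yaw,tilt=0,closex=True):
    """tool z down, tilted forward (toward +x of yaw frame); closing along frame x (or y)"""
    B=Ro.from_euler('z',yaw).as_matrix()
    z=np.array([np.sin(tilt),0,-np.cos(tilt)])
    y=np.array([1.,0,0]) if closex else np.array([0,1.,0])
    x=np.cross(y,z); return B@np.stack([x,y,z],1)
def near(R,R0):
    R2=R@np.diag([-1,-1,1]); a=lambda M:Ro.from_matrix(R0.T@M).magnitude()
    return R if a(R)<a(R2) else R2
def plan(wps,p=None,R=None,chunk=12):
    """wps: (pos,rot,opening,nmin)"""
    s=get_state(); p=np.array(s['tcp_pos']) if p is None else p; R=np.array(s['ee_rot']) if R is None else R
    rows=[]
    for P,Q,o,n in wps:
        Q=near(Q,R); rv=Ro.from_matrix(R.T@Q).as_rotvec()
        n=max(n,int(np.ceil(np.linalg.norm(P-p)/.038)),int(np.ceil(np.degrees(np.linalg.norm(rv))/6.5)))
        p0,R0=p.copy(),R.copy()
        for i in range(1,n+1):
            P1=p0+(P-p0)*i/n; R1=R0@Ro.from_rotvec(rv*i/n).as_matrix()
            d=R.T@(P1-p)*100; w=np.degrees(Ro.from_matrix(R.T@R1).as_rotvec())
            d=d.round(2);w=w.round(1); rows.append([*d.tolist(),*w.tolist(),o])
            p=p+R@d/100; R=R@Ro.from_rotvec(np.radians(w)).as_matrix()
    for i in range(0,len(rows),chunk): print(json.dumps(rows[i:i+chunk]).replace(' ',''))
    print('end',p)
def st():
    s=get_state(); print(s['t'],np.array(s['tcp_pos']),'F',np.array(s['contact_force']),s['opening'],s['grip_force']); print(np.array(s['ee_rot']),np.array(s['qpos']))
def bar(j): return -.161*np.sin(j-.486), .001+.161*np.cos(j-.486)
E
python3 - <<'E'
from h import *
st()
x,z=bar(.175); T=tool(YAW)
plan([(np.array([.45,.35,.33]),T,1,1),(case(x,0,z+.09),T,0,1)])
E
```

```text
0.7 [0.2427 0.5759 0.2313] F [-0.2588  0.0348  0.9812] 1.0009366477549302 0.0
[[-0.9215  0.3884 -0.    ]
 [ 0.3884  0.9215  0.    ]
 [ 0.      0.     -1.    ]] [-1.0665  0.5074 -0.2376  1.5002  0.1257  1.1489 -0.1548]
[[-2.32,-1.06,-0.82,0.0,-0.0,6.4,1],[-2.43,-0.8,-0.82,0.0,-0.0,6.5,1],[-2.5,-0.52,-0.83,0.0,-0.0,6.4,1],[-2.55,-0.24,-0.82,0.0,-0.0,6.5,1],[-2.55,0.06,-0.82,0.0,-0.0,6.4,1],[-2.53,0.33,-0.82,0.0,-0.0,6.5,1],[-2.48,0.63,-0.83,0.0,-0.0,6.4,1],[-2.4,0.89,-0.82,-0.0,-0.0,6.4,1],[-2.27,1.16,-0.82,-0.0,-0.0,6.5,1],[-2.14,1.4,-0.82,-0.0,-0.0,6.4,1],[-1.96,1.64,-0.83,-0.0,-0.0,6.5,1],[-1.77,1.84,-0.82,-0.0,-0.0,6.4,1]]
[[-2.5,2.5,0.22,-0.0,-0.0,0.0,0],[-2.51,2.5,0.21,-0.0,-0.0,0.0,0],[-2.5,2.5,0.22,-0.0,-0.0,0.0,0],[-2.5,2.5,0.21,-0.0,-0.0,0.0,0],[-2.5,2.5,0.22,-0.0,-0.0,0.0,0],[-2.51,2.5,0.21,-0.0,-0.0,0.0,0],[-2.5,2.5,0.22,-0.0,-0.0,0.0,0],[-2.5,2.51,0.22,-0.0,-0.0,0.0,0],[-2.5,2.5,0.21,-0.0,-0.0,0.0,0],[-2.51,2.5,0.22,-0.0,-0.0,0.0,0],[-2.5,2.5,0.21,-0.0,-0.0,0.0,0]]
end [0.6722 0.0305 0.3063]
```

>>> move_arm(
  increments=[
    [[-2.32,-1.06,-0.82,0,0,6.4,1],[-2.43,-0.8,-0.82,0,0,6.5,1],[-2.5,-0.52,-0.83,0,0,6.4,1],[-2.55,-0.24,-0.82,0,0,6.5,1],[-2.55,0.06,-0.82,0,0,6.4,1],[-2.53,0.33,-0.82,0,0,6.5,1],[-2.48,0.63,-0.83,0,0,6.4,1],[-2.4,0.89,-0.82,0,0,6.4,1],[-2.27,1.16,-0.82,0,0,6.5,1],[-2.14,1.4,-0.82,0,0,6.4,1],[-1.96,1.64,-0.83,0,0,6.5,1],[-1.77,1.84,-0.82,0,0,6.4,1]],
  ],
  grip_force=25,
)

```text
t: 1.7
tcp_pos: [0.4506, 0.349, 0.3306]
ee_rot: [[0.182, 0.983, 0.0], [0.983, -0.182, 0.0], [0.0, 0.0, -1.0]]
contact_force: [-0.2, 0.5, -0.2]
opening: 0.998
grip_force: 0.0
```

>>> move_arm(
  increments=[
    [[-2.5,2.5,0.2,0,0,0,0],[-2.5,2.5,0.2,0,0,0,0],[-2.5,2.5,0.2,0,0,0,0],[-2.5,2.5,0.2,0,0,0,0],[-2.5,2.5,0.2,0,0,0,0],[-2.5,2.5,0.2,0,0,0,0],[-2.5,2.5,0.2,0,0,0,0],[-2.5,2.5,0.2,0,0,0,0],[-2.5,2.5,0.2,0,0,0,0],[-2.5,2.5,0.2,0,0,0,0],[-2.5,2.5,0.2,0,0,0,0],[0,0,0,0,0,0,0]],
  ],
)

```text
t: 2.7
tcp_pos: [0.6743, 0.0219, 0.3066]
ee_rot: [[0.185, 0.983, -0.0], [0.983, -0.185, -0.006], [-0.006, 0.001, -1.0]]
contact_force: [0.0, -1.9, 0.7]
opening: 0.504
grip_force: 0.0
```

```bash
python3 - <<'E'
from h import *
st()
c=camera('wrist'); save(c,'w1'); W=pts(c); np.savez('w1.npz',W=W,img=c['img'])
for r in trace('flap_bar',c)[:2]: print(r['p'],r['extent'])
p=W.reshape(-1,3); q=(p-HG)@RC; m=(q[:,2]>.14)&(q[:,2]<.175)&(abs(q[:,1])<.1)&(q[:,0]<.12)
print(m.sum(),q[m].min(0),q[m].max(0),np.median(q[m],0))
for y in (-.05,0,.05):
    k=m&(abs(q[:,1]-y)<.01); print(y,q[k].mean(0) if k.any() else 0)
x,z=bar(.175); print('exp',x,z)
E
```

```text
2.7 [0.6743 0.0219 0.3066] F [ 0.027  -1.8608  0.6631] 0.5043087713325822 0.0
[[ 0.1853  0.9827 -0.0003]
 [ 0.9827 -0.1853 -0.0058]
 [-0.0058  0.0007 -1.    ]] [-0.1897  0.5536  0.2239  1.2193 -0.1132  1.3814 -0.1633]
0.87 [188.1, 29.5, 254.8, 288.8]
3432 [ 0.0377 -0.0681  0.14  ] [0.0549 0.0719 0.1629] [0.0486 0.012  0.1594]
-0.05 [ 0.0482 -0.0503  0.1585]
0 [0.0488 0.0002 0.1593]
0.05 [0.0491 0.0501 0.1592]
exp 0.04926774158937353 0.15427651365647221
```

View pics/w1.png

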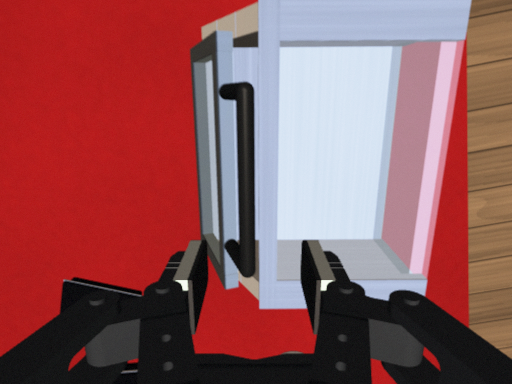

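The wrist view shows the bar at column 245 between the fingers, within 1 mm of the estimate. Now descend, grip, and follow the arc down.

```bash
python3 - <<'E'
from h import *
T=tool(YAW); x,z=bar(.175)
A=[(case(x,0,z-.016),T,0,8),(case(x,0,z-.016),T,-1,4)]
plan(A)
print('arc')
js=np.linspace(.175,2.094,49)[1:]
plan([(case(bar(j)[0],0,bar(j)[1]-.016),T,-1,1) for j in js],p=case(x,0,z-.016),R=near(T,np.array(get_state()['ee_rot'])))
E
```

```text
[[0.02,-0.01,1.34,-0.0,0.0,-0.0,0],[0.02,-0.0,1.33,-0.0,0.0,-0.0,0],[0.02,-0.01,1.34,-0.0,0.0,-0.1,0],[0.02,-0.0,1.33,-0.0,0.0,0.0,0],[0.02,-0.01,1.34,-0.0,0.0,-0.0,0],[0.02,-0.01,1.34,-0.0,0.0,-0.0,0],[0.02,-0.0,1.33,-0.0,0.0,-0.0,0],[0.02,-0.01,1.34,-0.1,0.0,-0.1,0],[0.0,0.0,-0.0,0.0,0.0,0.0,-1],[0.0,0.0,-0.0,0.0,0.0,0.0,-1],[0.0,0.0,-0.0,0.0,0.0,0.0,-1],[0.0,0.0,-0.0,0.0,0.0,0.0,-1]]
end [0.6722 0.0305 0.2003]
arc
[[0.0,-0.62,-0.18,0.0,0.0,0.0,-1],[0.0,-0.62,-0.16,0.0,0.0,0.0,-1],[0.0,-0.63,-0.14,0.0,0.0,0.0,-1],[0.0,-0.63,-0.11,0.0,0.0,0.0,-1],[0.0,-0.64,-0.08,0.0,0.0,0.0,-1],[0.0,-0.64,-0.06,0.0,0.0,0.0,-1],[0.0,-0.65,-0.03,0.0,0.0,0.0,-1],[0.0,-0.64,-0.01,0.0,0.0,0.0,-1],[0.0,-0.64,0.02,0.0,0.0,0.0,-1],[0.0,-0.64,0.04,0.0,0.0,0.0,-1],[0.0,-0.64,0.07,0.0,0.0,0.0,-1],[0.0,-0.64,0.1,0.0,0.0,0.0,-1]]
[[0.0,-0.63,0.12,0.0,0.0,0.0,-1],[0.0,-0.63,0.14,0.0,0.0,0.0,-1],[0.0,-0.62,0.17,0.0,0.0,0.0,-1],[0.0,-0.61,0.2,0.0,0.0,0.0,-1],[0.0,-0.61,0.22,0.0,0.0,0.0,-1],[0.0,-0.59,0.24,0.0,0.0,0.0,-1],[0.0,-0.59,0.27,0.0,0.0,0.0,-1],[0.0,-0.57,0.29,0.0,0.0,0.0,-1],[0.0,-0.57,0.31,0.0,0.0,0.0,-1
[... 191 characters left out ...]
-1],[0.0,-0.45,0.46,0.0,0.0,0.0,-1],[0.0,-0.44,0.47,0.0,0.0,0.0,-1],[0.0,-0.41,0.49,0.0,0.0,0.0,-1],[0.0,-0.4,0.51,0.0,0.0,0.0,-1],[0.0,-0.37,0.52,0.0,0.0,0.0,-1],[0.0,-0.36,0.54,0.0,0.0,0.0,-1],[0.0,-0.33,0.55,0.0,0.0,0.0,-1],[0.0,-0.31,0.57,0.0,0.0,0.0,-1],[0.0,-0.29,0.57,0.0,0.0,0.0,-1]]
[[0.0,-0.26,0.59,0.0,0.0,0.0,-1],[0.0,-0.24,0.6,0.0,0.0,0.0,-1],[0.0,-0.22,0.6,0.0,0.0,0.0,-1],[0.0,-0.19,0.62,0.0,0.0,0.0,-1],[0.0,-0.17,0.62,0.0,0.0,0.0,-1],[0.0,-0.14,0.63,0.0,0.0,0.0,-1],[0.0,-0.11,0.63,0.0,0.0,0.0,-1],[0.0,-0.1,0.64,0.0,0.0,0.0,-1],[0.0,-0.06,0.64,0.0,0.0,0.0,-1],[0.0,-0.04,0.64,0.0,0.0,0.0,-1],[0.0,-0.02,0.64,0.0,0.0,0.0,-1],[0.0,0.01,0.65,0.0,0.0,0.0,-1]]
end [0.4653 0.0676 0.041 ]
```

>>> move_arm(
  increments=[
    [[0,0,1.33,0,0,0,0],[0,0,1.33,0,0,0,0],[0,0,1.33,0,0,0,0],[0,0,1.33,0,0,0,0],[0,0,1.33,0,0,0,0],[0,0,1.33,0,0,0,0],[0,0,1.33,0,0,0,0],[0,0,1.33,0,0,0,0],[0,0,0,0,0,0,-1],[0,0,0,0,0,0,-1],[0,0,0,0,0,0,-1],[0,0,0,0,0,0,-1]],
  ],
)

```text
t: 3.8
tcp_pos: [0.6721, 0.0321, 0.2024]
ee_rot: [[0.175, 0.985, 0.0], [0.985, -0.175, 0.001], [0.001, 0.0, -1.0]]
contact_force: [-0.8, 1.3, -2.3]
opening: 0.126
grip_force: 24.8
```

>>> move_arm(
  increments=[
    [[0,0,0,0,0,0,-1],[0,0,0,0,0,0,-1],[0,0,0,0,0,0,-1]],
  ],
)

```text
t: 4.05
tcp_pos: [0.6725, 0.032, 0.2022]
ee_rot: [[0.175, 0.985, 0.001], [0.985, -0.175, 0.001], [0.002, 0.001, -1.0]]
contact_force: [-0.6, 4.0, -0.1]
opening: 0.126
grip_force: 25.0
```

>>> move_arm(
  increments=[
    [[0,-0.62,-0.18,0,0,0,-1],[0,-0.62,-0.16,0,0,0,-1],[0,-0.63,-0.14,0,0,0,-1],[0,-0.63,-0.11,0,0,0,-1],[0,-0.64,-0.08,0,0,0,-1],[0,-0.64,-0.06,0,0,0,-1],[0,-0.65,-0.03,0,0,0,-1],[0,-0.64,-0.01,0,0,0,-1],[0,-0.64,0.02,0,0,0,-1],[0,-0.64,0.04,0,0,0,-1],[0,-0.64,0.07,0,0,0,-1],[0,-0.64,0.1,0,0,0,-1]],
  ],
)

```text
t: 5.05
tcp_pos: [0.5992, 0.045, 0.2087]
ee_rot: [[0.176, 0.984, 0.006], [0.984, -0.176, 0.001], [0.002, 0.006, -1.0]]
contact_force: [3.1, 4.3, 4.5]
opening: 0.134
grip_force: 26.0
```

>>> move_arm(
  increments=[
    [[0,-0.63,0.12,0,0,0,-1],[0,-0.63,0.14,0,0,0,-1],[0,-0.62,0.17,0,0,0,-1],[0,-0.61,0.2,0,0,0,-1],[0,-0.61,0.22,0,0,0,-1],[0,-0.59,0.24,0,0,0,-1],[0,-0.59,0.27,0,0,0,-1],[0,-0.57,0.29,0,0,0,-1],[0,-0.57,0.31,0,0,0,-1],[0,-0.55,0.34,0,0,0,-1],[0,-0.53,0.36,0,0,0,-1],[0,-0.52,0.38,0,0,0,-1]],
  ],
)

```text
t: 6.05
tcp_pos: [0.5289, 0.0573, 0.1772]
ee_rot: [[0.176, 0.984, 0.003], [0.984, -0.176, 0.001], [0.001, 0.003, -1.0]]
contact_force: [1.4, 4.6, 1.7]
opening: 0.128
grip_force: 26.8
```

>>> move_arm(
  increments=[
    [[0,-0.51,0.4,0,0,0,-1],[0,-0.48,0.41,0,0,0,-1],[0,-0.48,0.44,0,0,0,-1],[0,-0.45,0.46,0,0,0,-1],[0,-0.44,0.47,0,0,0,-1],[0,-0.41,0.49,0,0,0,-1],[0,-0.4,0.51,0,0,0,-1],[0,-0.37,0.52,0,0,0,-1],[0,-0.36,0.54,0,0,0,-1],[0,-0.33,0.55,0,0,0,-1],[0,-0.31,0.57,0,0,0,-1],[0,-0.29,0.57,0,0,0,-1]],
  ],
)

```text
t: 7.05
tcp_pos: [0.4808, 0.0655, 0.1173]
ee_rot: [[0.176, 0.984, 0.001], [0.984, -0.176, 0.0], [0.001, 0.001, -1.0]]
contact_force: [1.8, 5.0, 0.8]
opening: 0.128
grip_force: 27.6
```

Working well. Finish the arc with a small extra press to the stop, then release.

>>> move_arm(
  increments=[
    [[0,-0.26,0.59,0,0,0,-1],[0,-0.24,0.6,0,0,0,-1],[0,-0.22,0.6,0,0,0,-1],[0,-0.19,0.62,0,0,0,-1],[0,-0.17,0.62,0,0,0,-1],[0,-0.14,0.63,0,0,0,-1],[0,-0.11,0.63,0,0,0,-1],[0,-0.1,0.64,0,0,0,-1],[0,-0.06,0.64,0,0,0,-1],[0,-0.04,0.64,0,0,0,-1],[0,-0.02,0.64,0,0,0,-1],[0,0,0.65,0,0,0,-1]],
  ],
)

```text
t: 8.05
tcp_pos: [0.4643, 0.0685, 0.0419]
ee_rot: [[0.175, 0.985, -0.001], [0.985, -0.175, 0.0], [0.0, -0.001, -1.0]]
contact_force: [-1.7, 6.8, 1.4]
opening: 0.124
grip_force: 29.2
```

>>> move_arm(
  increments=[
    [[0,0,0.3,0,0,0,-1],[0,0,0,0,0,0,-1],[0,0,0,0,0,0,-0.2],[0,0,0,0,0,0,-0.2],[0,0,0,0,0,0,-0.2]],
  ],
)

```text
t: 8.47
tcp_pos: [0.4649, 0.0669, 0.0393]
ee_rot: [[0.177, 0.984, -0.0], [0.984, -0.177, -0.001], [-0.001, -0.0, -1.0]]
contact_force: [-0.4, 0.5, -0.0]
opening: 0.397
grip_force: 0.0
```

```bash
python3 - <<'E'
from h import *
st()
c=camera('side'); save(c,'s2'); q=(pts(c).reshape(-1,3)-HG)@RC
m=(abs(q[:,1])<.1)&(q[:,0]>-.11)&(q[:,0]<-.02)&(q[:,2]>-.04)&(q[:,2]<.08)
print('panel',m.sum(),[np.median(q[m&(abs(q[:,0]-x)<.01),2]) for x in (-.1,-.08,-.06,-.04,-.03)])
b=(abs(q[:,1])<.1)&(q[:,0]<-.14)&(q[:,0]>-.18)&(q[:,2]>-.04)
print('bar',np.percentile(q[b],95,axis=0))
# after releasing: up, over to dish
y=np.radians(-5); T=tool(y); d=np.array([.430,-.350,0])
p=case(bar(2.094)[0],0,bar(2.094)[1]-.019); R=near(tool(YAW),np.array(get_state()['ee_rot']))
plan([(p+[0,0,.12],R,-.2,1),(d+[0,0,.16],T,.2,1),(d+[0,0,.034],T,.2,6)],p=p,R=R)
E
```

```text
8.4667 [0.4649 0.0669 0.0393] F [-0.3817  0.4707 -0.0379] 0.3965815126968189 0.0
[[ 0.177   0.9842 -0.0004]
 [ 0.9842 -0.177  -0.0011]
 [-0.0011 -0.0002 -1.    ]] [-0.2971  0.5468  0.148   2.1354 -0.1677  0.4706 -0.1986]
panel 1528 [np.float64(-5.467357983263143e-05), np.float64(-0.00040867204334704693), np.float64(-0.00034961737787680963), np.float64(-0.00039227377037415184), np.float64(-0.00038296514794705633)]
bar [-0.1421 -0.0096  0.441 ]
[[0.0,0.0,-3.0,0.0,0.0,0.0,-0.2],[0.0,0.0,-3.0,0.0,0.0,0.0,-0.2],[0.0,0.0,-3.0,0.0,0.0,0.0,-0.2],[0.0,0.0,-3.0,0.0,0.0,0.0,-0.2],[-3.48,0.32,-0.02,0.0,0.0,-0.4,0.2],[-3.48,0.3,-0.01,0.0,0.0,-0.5,0.2],[-3.48,0.27,-0.02,0.0,0.0,-0.4,0.2],[-3.48,0.25,-0.02,0.0,0.0,-0.4,0.2],[-3.49,0.22,-0.01,0.0,0.0,-0.5,0.2],[-3.49,0.19,-0.02,0.0,0.0,-0.4,0.2],[-3.48,0.17,-0.02,0.0,0.0,-0.4,0.2],[-3.49,0.14,-0.01,0.0,0.0,-0.4,0.2]]
[[-3.49,0.12,-0.02,0.0,0.0,-0.5,0.2],[-3.5,0.09,-0.02,0.0,0.0,-0.4,0.2],[-3.49,0.06,-0.01,0.0,0.0,-0.4,0.2],[-3.49,0.04,-0.02,0.0,0.0,-0.5,0.2],[-0.0,-0.0,2.1,0.0,0.0,0.0,0.2],[-0.0,-0.0,2.1,0.0,0.0,0.0,0.2],[-0.0,-0.0,2.1,0.0,0.0,0.0,0.2],[-0.0,-0.0,2.1,0.0,0.0,0.0,0.2],[-0.0,-0.0,2.1,0.0,0.0,0.0,0.2],[-0.0,-0.0,2.1,0.0,0.0,0.0,0.2]]
end [ 0.43  -0.35   0.034]
```

>>> move_arm(
  increments=[
    [[0,0,-3,0,0,0,-0.2],[0,0,-3,0,0,0,-0.2],[0,0,-3,0,0,0,-0.2],[0,0,-3,0,0,0,-0.2],[-3.48,0.32,0,0,0,-0.4,0.2],[-3.48,0.3,0,0,0,-0.5,0.2],[-3.48,0.27,0,0,0,-0.4,0.2],[-3.48,0.25,0,0,0,-0.4,0.2],[-3.49,0.22,0,0,0,-0.5,0.2],[-3.49,0.19,0,0,0,-0.4,0.2],[-3.48,0.17,0,0,0,-0.4,0.2],[-3.49,0.14,0,0,0,-0.4,0.2]],
  ],
)

```text
t: 9.52
tcp_pos: [0.4408, -0.2125, 0.1594]
ee_rot: [[0.118, 0.993, -0.0], [0.993, -0.118, -0.0], [-0.0, -0.0, -1.0]]
contact_force: [0.2, 0.1, 0.3]
opening: 0.598
grip_force: 0.0
```

>>> move_arm(
  increments=[
    [[-3.49,0.12,0,0,0,-0.5,0.2],[-3.5,0.09,0,0,0,-0.4,0.2],[-3.49,0.06,0,0,0,-0.4,0.2],[-3.49,0.04,0,0,0,-0.5,0.2],[0,0,0,0,0,0,0.2],[0,0,0,0,0,0,0.2],[0,0,0,0,0,0,0.2]],
  ],
)

```text
t: 10.1
tcp_pos: [0.4295, -0.3494, 0.159]
ee_rot: [[0.087, 0.996, -0.001], [0.996, -0.087, 0.001], [0.001, -0.001, -1.0]]
contact_force: [1.0, 0.0, -0.1]
opening: 0.602
grip_force: 0.0
```

```bash
python3 - <<'E'
from h import *
st()
c=camera('wrist'); save(c,'w3'); p=pts(c).reshape(-1,3)
g=(abs(p[:,0]-.431)<.06)&(abs(p[:,1]+.35)<.09)&(p[:,2]>.056)&(p[:,2]<.07)
print(' grip',g.sum(),cv2.minAreaRect(p[g][:,:2].astype(np.float32)),np.median(p[g],0))
E
```

```text
10.1 [ 0.4295 -0.3494  0.159 ] F [ 1.0212  0.0433 -0.1415] 0.601981997379452 0.0
[[ 0.0872  0.9962 -0.0007]
 [ 0.9962 -0.0872  0.0008]
 [ 0.0007 -0.0008 -1.    ]] [ 0.4783  0.4751  0.2408  1.7974 -0.1414  0.8869  0.6957]
 grip 1406 ((0.43154793977737427, -0.35003265738487244), (0.05990005284547806, 0.013497577980160713), 84.57701873779297) [ 0.4315 -0.3474  0.0618]
```

View pics/w3.png

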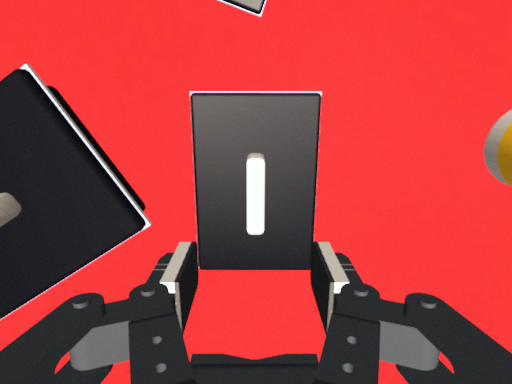

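The wrist view shows the middle dish centred, with its grip at (256,195) aligned with the tool. Descend and grasp, and plan the carry.

>>> move_arm(
  increments=[
    [[0,0.15,2.0,0,0,0,0.2],[0,0,2.0,0,0,0,0.2],[0,0,2.0,0,0,0,0.2],[0,0,2.0,0,0,0,0.2],[0,0,2.0,0,0,0,0.2],[0,0,1.9,0,0,0,0.2],[0,0,0,0,0,0,-1],[0,0,0,0,0,0,-1],[0,0,0,0,0,0,-1],[0,0,0,0,0,0,-1],[0,0,0,0,0,0,-1],[0,0,0,0,0,0,-1]],
  ],
  grip_force=60,
)

```text
t: 11.15
tcp_pos: [0.432, -0.3497, 0.0415]
ee_rot: [[0.086, 0.996, 0.001], [0.996, -0.086, -0.0], [-0.0, 0.001, -1.0]]
contact_force: [-0.4, 2.0, 6.2]
opening: 0.152
grip_force: 60.7
```

```bash
python3 - <<'E'
from h import *
st()
p=np.array([.431,-.350,.040]); R=tool(np.radians(-5)); R=near(R,np.array(get_state()['ee_rot'])); T=tool(YAW)
u=case(-.012,0,.001+.040)
plan([(p+[0,0,.12],R,-1,6),(u+[0,0,.10],T,-1,20),(u+[0,0,.002],T,-1,8)],p=p,R=R)
print(u)
E
```

```text
11.15 [ 0.432  -0.3497  0.0415] F [-0.3621  1.9786  6.1865] 0.15248651037569072 60.710166692733765
[[ 0.0859  0.9963  0.0014]
 [ 0.9963 -0.0859 -0.0005]
 [-0.0004  0.0014 -1.    ]] [ 0.514   0.631   0.1904  1.9129 -0.1958  0.614   0.7431]
[[0.0,0.0,-2.0,0.0,0.0,0.0,-1],[0.0,0.0,-2.0,0.0,0.0,0.0,-1],[0.0,0.0,-2.0,0.0,0.0,0.0,-1],[0.0,0.0,-2.0,0.0,0.0,0.0,-1],[0.0,0.0,-2.0,0.0,0.0,0.0,-1],[0.0,0.0,-2.0,0.0,0.0,0.0,-1],[2.03,0.73,-0.21,0.0,0.0,0.3,-1],[2.03,0.72,-0.22,0.0,0.0,0.2,-1],[2.03,0.71,-0.22,0.0,0.0,0.3,-1],[2.04,0.71,-0.21,0.0,0.0,0.2,-1],[2.04,0.69,-0.21,0.0,0.0,0.3,-1],[2.05,0.68,-0.22,0.0,0.0,0.3,-1]]
[[2.04,0.68,-0.22,0.0,0.0,0.2,-1],[2.05,0.66,-0.21,0.0,0.0,0.3,-1],[2.06,0.66,-0.21,0.0,0.0,0.2,-1],[2.05,0.65,-0.22,0.0,0.0,0.3,-1],[2.06,0.64,-0.22,0.0,0.0,0.2,-1],[2.06,0.63,-0.21,0.0,0.0,0.3,-1],[2.07,0.62,-0.21,0.0,0.0,0.3,-1],[2.07,0.61,-0.22,0.0,0.0,0.2,-1],[2.07,0.6,-0.22,0.0,0.0,0.3,-1],[2.07,0.59,-0.21,0.0,0.0,0.2,-1],[2.07,0.58,-0.21,0.0,0.0,0.3,-1],[2.08,0.57,-0.22,0.0,0.0,0.3,-1]]
[[2.08,0.57,-0.22,0.0,0.0,0.2,-1],[2.09,0.55,-0.21,0.0,0.0,0.3,-1],[-0.0,0.0,1.23,0.0,0.0,-0.0,-1],[-0.0,0.0,1.22,0.0,0.0,-0.0,-1],[-0.0,0.0,1.22,0.0,0.0,-0.0,-1],[-0.0,0.0,1.23,0.0,0.0,-0.0,-1],[-0.0,0.0,1.23,0.0,0.0,-0.0,-1],[-0.0,0.0,1.22,0.0,0.0,-0.0,-1],[-0.0,0.0,1.23,0.0,0.0,-0.0,-1],[-0.0,0.0,1.22,0.0,0.0,-0.0,-1]]
end [0.6119 0.0414 0.105 ]
[0.6119 0.0413 0.103 ]
```

>>> move_arm(
  increments=[
    [[0,0,-1.5,0,0,0,-1],[0,0,-2,0,0,0,-1],[0,0,-2,0,0,0,-1],[0,0,-2,0,0,0,-1],[0,0,-2,0,0,0,-1],[0,0,-2.5,0,0,0,-1],[2.03,0.73,-0.2,0,0,0.3,-1],[2.03,0.72,-0.22,0,0,0.2,-1],[2.03,0.71,-0.22,0,0,0.3,-1],[2.04,0.71,-0.21,0,0,0.2,-1],[2.04,0.69,-0.21,0,0,0.3,-1],[2.05,0.68,-0.22,0,0,0.3,-1]],
  ],
)

```text
t: 12.15
tcp_pos: [0.4856, -0.2313, 0.1732]
ee_rot: [[0.115, 0.993, -0.0], [0.993, -0.115, 0.0], [0.0, -0.0, -1.0]]
contact_force: [0.4, 0.3, -4.8]
opening: 0.154
grip_force: 59.3
```

>>> move_arm(
  increments=[
    [[2.04,0.68,-0.22,0,0,0.2,-1],[2.05,0.66,-0.21,0,0,0.3,-1],[2.06,0.66,-0.21,0,0,0.2,-1],[2.05,0.65,-0.22,0,0,0.3,-1],[2.06,0.64,-0.22,0,0,0.2,-1],[2.06,0.63,-0.21,0,0,0.3,-1],[2.07,0.62,-0.21,0,0,0.3,-1],[2.07,0.61,-0.22,0,0,0.2,-1],[2.07,0.6,-0.22,0,0,0.3,-1],[2.07,0.59,-0.21,0,0,0.2,-1],[2.07,0.58,-0.21,0,0,0.3,-1],[2.08,0.57,-0.22,0,0,0.3,-1]],
  ],
)

```text
t: 13.15
tcp_pos: [0.5939, 0.0034, 0.1988]
ee_rot: [[0.168, 0.986, -0.001], [0.986, -0.168, -0.0], [-0.0, -0.001, -1.0]]
contact_force: [0.7, -0.7, -4.5]
opening: 0.147
grip_force: 59.3
```

>>> move_arm(
  increments=[
    [[2.08,0.57,-0.22,0,0,0.2,-1],[2.09,0.55,-0.21,0,0,0.3,-1],[0,0,1.2,0,0,0,-1],[0,0,1.2,0,0,0,-1],[0,0,1.2,0,0,0,-1],[0,0,0,0,0,0,-1],[0,0,0,0,0,0,-1]],
  ],
)

```text
t: 13.73
tcp_pos: [0.6114, 0.0416, 0.1666]
ee_rot: [[0.176, 0.984, -0.002], [0.984, -0.176, -0.0], [-0.001, -0.002, -1.0]]
contact_force: [0.1, -1.6, -3.9]
opening: 0.147
grip_force: 59.2
```

```bash
python3 - <<'E'
from h import *
st(); s=get_state(); print('tcp case',(np.array(s['tcp_pos'])-HG)@RC)
c=camera('side'); save(c,'s4')
E
```

```text
13.7333 [0.6114 0.0416 0.1666] F [ 0.1483 -1.5507 -3.9098] 0.1470613559870369 59.16390001773834
[[ 0.1764  0.9843 -0.0019]
 [ 0.9843 -0.1764 -0.0002]
 [-0.0006 -0.0018 -1.    ]] [-0.2512  0.5503  0.2322  1.6287 -0.1451  0.9814 -0.1483]
tcp case [-0.0125  0.0002  0.1046]
```

View pics/s4.png

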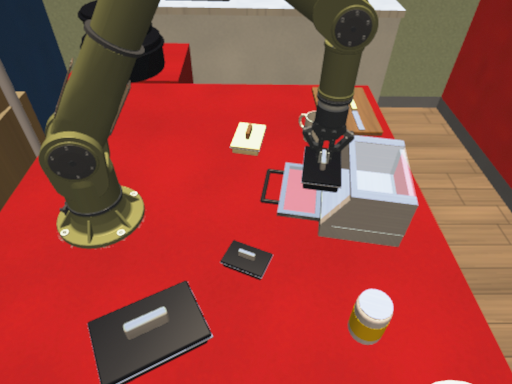

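The dish hangs level over the flap at (323,170), clear of the roof. Lower it.

>>> move_arm(
  increments=[
    [[0,0,0.9,0,0,0,-1],[0,0,0.9,0,0,0,-1],[0,0,0.9,0,0,0,-1],[0,0,0.9,0,0,0,-1],[0,0,0.9,0,0,0,-1],[0,0,0.9,0,0,0,-1],[0,0,0.5,0,0,0,-1],[0,0,0.3,0,0,0,-1],[0,0,0,0,0,0,-1],[0,0,0,0,0,0,-1]],
  ],
)

```text
t: 14.62
tcp_pos: [0.6123, 0.0416, 0.1052]
ee_rot: [[0.176, 0.984, 0.0], [0.984, -0.176, -0.0], [0.0, 0.0, -1.0]]
contact_force: [-0.4, 0.5, -4.1]
opening: 0.152
grip_force: 59.3
```

>>> move_arm(
  increments=[
    [[0,0,0.15,0,0,0,-1],[0,0,0.1,0,0,0,-1],[0,0,0,0,0,0,-1]],
  ],
)

```text
t: 14.87
tcp_pos: [0.6126, 0.0416, 0.1045]
ee_rot: [[0.176, 0.984, 0.002], [0.984, -0.176, 0.0], [0.001, 0.002, -1.0]]
contact_force: [-5.1, 0.1, 9.2]
opening: 0.149
grip_force: 61.2
```

```bash
python3 - <<'E'
from h import *
st()
p=case(-.012,0,.040); R=near(tool(YAW),np.array(get_state()['ee_rot']))
th=np.radians(62); T=tool(YAW,th,closex=False)
a=case(-.15,0,.16)
plan([(p+[0,0,.10],R,-.2,6),(a,T,.4,1)],p=p,R=R)
plan([(case(-.095,0,.024),T,.4,6),(case(0,0,.020),T,.4,10)],p=a,R=near(T,R@Ro.from_euler('z',90,degrees=True).as_matrix()))
E
```

```text
14.8667 [0.6126 0.0416 0.1045] F [-5.1465  0.1222  9.2251] 0.14940276231065153 61.2170273065567
[[ 0.1763  0.9843  0.002 ]
 [ 0.9843 -0.1763  0.0005]
 [ 0.0008  0.0019 -1.    ]] [-0.2392  0.6164  0.2144  1.7    -0.1662  0.841  -0.1294]
[[0.0,0.0,-1.67,0.0,0.0,0.0,-0.2],[0.0,0.0,-1.66,0.0,0.0,0.0,-0.2],[0.0,0.0,-1.67,0.0,0.0,0.0,-0.2],[0.0,0.0,-1.67,0.0,0.0,0.0,-0.2],[0.0,0.0,-1.66,0.0,0.0,0.0,-0.2],[0.0,0.0,-1.67,0.0,0.0,0.0,-0.2],[0.0,-0.81,-0.12,-2.8,2.8,4.7,0.4],[-0.06,-0.8,-0.16,-2.9,2.9,4.7,0.4],[-0.12,-0.79,-0.2,-2.8,2.8,4.8,0.4],[-0.17,-0.76,-0.25,-2.9,2.9,4.7,0.4],[-0.21,-0.74,-0.29,-2.8,2.8,4.7,0.4],[-0.26,-0.7,-0.35,-2.8,2.8,4.7,0.4]]
[[-0.3,-0.65,-0.39,-2.9,2.9,4.8,0.4],[-0.33,-0.61,-0.43,-2.8,2.8,4.7,0.4],[-0.36,-0.56,-0.49,-2.9,2.8,4.7,0.4],[-0.37,-0.51,-0.52,-2.8,2.9,4.7,0.4],[-0.39,-0.44,-0.57,-2.8,2.8,4.8,0.4],[-0.39,-0.39,-0.61,-2.9,2.9,4.7,0.4],[-0.39,-0.32,-0.65,-2.8,2.8,4.7,0.4],[-0.38,-0.25,-0.68,-2.8,2.8,4.7,0.4],[-0.36,-0.2,-0.71,-2.9,2.9,4.8,0.4],[-0.35,-0.12,-0.74,-2.8,2.8,4.7,0.4],[-0.31,-0.06,-0.75,-2.9,2.8,4.7,0.4]]
end [0.4761 0.0656 0.222 ]
[[-1.57,0.0,1.87,0.0,0.0,0.0,0.4],[-1.57,-0.0,1.88,0.0,0.0,0.0,0.4],[-1.57,-0.0,1.87,0.0,0.0,0.0,0.4],[-1.57,0.0,1.87,0.0,0.0,0.0,0.4],[-1.57,0.0,1.88,0.0,0.0,0.0,0.4],[-1.58,0.0,1.87,0.0,0.0,0.0,0.4],[0.41,0.0,0.86,0.0,0.0,0.0,0.4],[0.41,-0.0,0.86,0.0,0.0,0.0,0.4],[0.41,-0.0,0.85,0.0,0.0,0.0,0.4],[0.41,-0.0,0.86,0.0,0.0,0.0,0.4],[0.42,-0.0,0.86,0.0,0.0,0.0,0.4],[0.41,-0.0,0.86,0.0,0.0,0.0,0.4]]
[[0.41,-0.0,0.85,0.0,0.0,0.0,0.4],[0.41,-0.0,0.86,0.0,0.0,0.0,0.4],[0.41,-0.0,0.86,0.0,0.0,0.0,0.4],[0.41,-0.0,0.86,0.0,0.0,0.0,0.4]]
end [0.6237 0.0392 0.082 ]
```

>>> move_arm(
  increments=[
    [[0,0,0,0,0,0,-0.2],[0,0,0,0,0,0,-0.2],[0,0,0,0,0,0,-0.2],[0,0,-1.6,0,0,0,-0.2],[0,0,-1.7,0,0,0,-0.2],[0,0,-1.7,0,0,0,-0.2],[0,0,-1.7,0,0,0,-0.2],[0,0,-1.7,0,0,0,-0.2],[0,0,-1.6,0,0,0,-0.2]],
  ],
)

```text
t: 15.62
tcp_pos: [0.6123, 0.0416, 0.2037]
ee_rot: [[0.176, 0.984, 0.001], [0.984, -0.176, -0.0], [0.0, 0.001, -1.0]]
contact_force: [-0.3, 0.2, -0.1]
opening: 0.404
grip_force: 0.0
```

```bash
cat > kin.py <<'E'
from h import *
from scipy.optimize import least_squares
import itertools
D=[([.2427,.5759,.2313],[[-.9215,.3884,0],[.3884,.9215,0],[0,0,-1]],[-1.0665,.5074,-.2376,1.5002,.1257,1.1489,-.1548]),
([.6743,.0219,.3066],[[.1853,.9827,-.0003],[.9827,-.1853,-.0058],[-.0058,.0007,-1]],[-.1897,.5536,.2239,1.2193,-.1132,1.3814,-.1633]),
([.4649,.0669,.0393],[[.177,.9842,-.0004],[.9842,-.177,-.0011],[-.0011,-.0002,-1]],[-.2971,.5468,.148,2.1354,-.1677,.4706,-.1986]),
([.4295,-.3494,.159],[[.0872,.9962,-.0007],[.9962,-.0872,.0008],[.0007,-.0008,-1]],[.4783,.4751,.2408,1.7974,-.1414,.8869,.6957]),
([.432,-.3497,.0415],[[.0859,.9963,.0014],[.9963,-.0859,-.0005],[-.0004,.0014,-1]],[.514,.631,.1904,1.9129,-.1958,.614,.7431]),
([.6114,.0416,.1666],[[.1764,.9843,-.0019],[.9843,-.1764,-.0002],[-.0006,-.0018,-1]],[-.2512,.5503,.2322,1.6287,-.1451,.9814,-.1483]),
([.6126,.0416,.1045],[[.1763,.9843,.002],[.9843,-.1763,.0005],[.0008,.0019,-1]],[-.2392,.6164,.2144,1.7,-.1662,.841,-.1294])]
def rz(a): return Ro.from_euler('z',a).as_matrix()
def ry(a): return Ro.from_euler('y',a).as_matrix()
def fk(q,P,full=False):
    s,(h,d3,a,d5,b,L,y1,y7)=P; v=lambda *x:np.array(x)
    R=rz(s[0]*q[0]+y1); p=v(0,0,h)
    R=R@ry(q[1])@rz(s[1]*q[2]); p=p+R@v(a,0,d3)
    R=R@ry(q[3])@rz(s[2]*q[4]); p=p+R@v(-a,0,d5); e=p
    R=R@ry(q[5]); p=p+R@v(b,0,L); R=R@rz(s[3]*q[6]+y7)
    return (p,R,e) if full else (p,R)
def fit():
    best=None
    for s in itertools.product([1,-1],repeat=4):
        for y7 in (0,1.57,-1.57,3.14):
            f=lambda x:np.concatenate([np.r_[(fk(q,(s,x))[0]-p)*5,(fk(q,(s,x))[1]-np.array(R)).ravel()] for p,R,q in D])
            r=least_squares(f,[.33,.4,0,.4,0,.25,0,y7],bounds=([0,.1,-.2,.1,-.2,.05,-4,-4],[.6,.8,.2,.8,.2,.5,4,4]))
            if best is None or r.cost<best[0]: best=(r.cost,s,r.x)
    return best
E
python3 - <<'E'
from kin import *
b=fit(); print(b)
for p,R,q in D: print((fk(q,b[1:])[0]-p)*1000)
json.dump([b[1],b[2].tolist()],open('kin.json','w'))
st(); s=get_state(); f=fk(s['qpos'],b[1:]); print((f[0]-s['tcp_pos'])*1000); print(f[1])
E
```

```text
(np.float64(0.0005812319742167453), (-1, -1, -1, -1), array([ 0.    ,  0.569 , -0.    ,  0.3798, -0.0067,  0.1075, -0.0397,
        1.5311]))
[-0.7186 -0.2019  2.9754]
[ 0.4033 -2.0562 -1.6711]
[-0.1337  4.5239  0.5799]
[ 1.1967  0.0784 -0.8552]
[-0.2435  0.7586  0.2491]
[ 0.6237 -1.3119 -0.8508]
[-0.794 -1.601 -0.425]
15.6167 [0.6123 0.0416 0.2037] F [-0.3199  0.1541 -0.0872] 0.4038928129622837 0.0
[[ 0.1763  0.9843  0.0007]
 [ 0.9843 -0.1763 -0.0001]
 [ 0.0001  0.0007 -1.    ]] [-0.2564  0.5166  0.2406  1.5784 -0.1351  1.0623 -0.1575]
[ 0.2285 -1.3381 -1.1638]
[[ 0.1763  0.9843  0.0007]
 [ 0.9843 -0.1763 -0.0001]
 [ 0.      0.0007 -1.    ]]
```

>>> move_arm(
  increments=[
    [[0,-2,-2.5,0,0,7,0.4],[0,-2,-2.5,0,0,7,0.4],[0,-1.8,-2.5,0,0,7,0.4],[0,0,0,7,0,0,0.4],[0,0,0,7,0,0,0.4],[0,0,0,7,0,0,0.4],[0,0,0,0,0,0,0.4],[0,0,0,0,0,0,0.4]],
  ],
)

```text
t: 16.28
tcp_pos: [0.5577, 0.0571, 0.2756]
ee_rot: [[0.519, 0.797, -0.308], [0.855, -0.485, 0.185], [-0.002, -0.359, -0.933]]
contact_force: [0.2, 0.4, -0.4]
opening: 0.7
grip_force: 0.0
```

```bash
cat > rec.py <<'E'
from h import *
s=get_state(); L=json.load(open('rec.json')) if __import__('os').path.exists('rec.json') else []
L.append([list(map(float,s['tcp_pos'])),np.array(s['ee_rot']).tolist(),list(map(float,s['qpos']))]); json.dump(L,open('rec.json','w')); print(np.array(s['qpos']),np.array(s['qd']))
E
python3 rec.py
```

```text
[-0.1866  0.5755  0.2989  1.3424 -0.3166  1.5867 -0.4032] [-0.0351 -0.0641 -0.005   0.0281  0.0063 -0.0343 -0.0079]
```

>>> move_arm(
  increments=[
    [[0,0,0,-7,0,0,0.4],[0,0,0,-7,0,0,0.4],[0,0,0,-7,0,0,0.4],[0,0,0,0,7,0,0.4],[0,0,0,0,7,0,0.4],[0,0,0,0,7,0,0.4],[0,0,0,0,0,0,0.4],[0,0,0,0,0,0,0.4]],
  ],
)

```text
t: 16.95
tcp_pos: [0.5558, 0.0566, 0.2789]
ee_rot: [[0.486, 0.854, 0.189], [0.797, -0.521, 0.305], [0.359, 0.002, -0.933]]
contact_force: [0.0, 0.5, -0.1]
opening: 0.701
grip_force: 0.0
```

```bash
python3 rec.py
```

```text
[-0.1439  0.2832  0.2694  1.8071 -0.5017  0.9579 -0.1667] [-0.0488  0.0318 -0.0286 -0.058   0.031   0.023  -0.043 ]
```

>>> move_arm(
  increments=[
    [[0,0,0,0,-7,0,0.4],[0,0,0,0,-7,0,0.4],[0,0,0,0,-7,0,0.4],[0,0,0,-5,-5,0,0.4],[0,0,0,-5,-5,0,0.4],[0,0,0,-5,-5,0,0.4],[0,0,0,0,0,0,0.4],[0,0,0,0,0,0,0.4]],
  ],
)

```text
t: 17.62
tcp_pos: [0.5569, 0.0641, 0.2773]
ee_rot: [[0.521, 0.849, 0.09], [0.814, -0.462, -0.351], [-0.256, 0.256, -0.932]]
contact_force: [0.5, -0.4, 0.8]
opening: 0.702
grip_force: 0.0
```

```bash
python3 rec.py; python3 - <<'E'
import kin
from kin import *
D+=[tuple(x) for x in json.load(open('rec.json'))]
s=get_state(); 
# general fit: offsets (x,y) at every link
def fk2(q,x):
    v=np.array; s=(-1,-1,-1,-1)
    R=rz(-q[0]+x[0]); p=v([0,0,x[1]])+R@v([x[2],x[3],0])
    R=R@ry(q[1])@rz(-q[2]); p=p+R@v([x[4],x[5],x[6]])
    R=R@ry(q[3])@rz(-q[4]); p=p+R@v([x[7],x[8],x[9]])
    R=R@ry(q[5]); p=p+R@v([x[10],x[11],x[12]]); R=R@rz(-q[6]+x[13])
    return p,R
f=lambda x:np.concatenate([np.r_[(fk2(q,x)[0]-p)*5,(fk2(q,x)[1]-np.array(R)).ravel(),] for p,R,q in D]+[.002*(x-x0)])
x0=np.array([0,.3,0,0,0,0,.42,0,0,.38,0,0,.35,1.57])
r=least_squares(f,x0); print(r.cost,r.x)
for p,R,q in D: print((fk2(q,r.x)[0]-p)*1000,abs(fk2(q,r.x)[1]-np.array(R)).max())
json.dump(r.x.tolist(),open('kin2.json','w'))
E
```

```text
[-0.6958  0.4113  0.4557  1.6516  0.2143  1.1337 -0.8996] [ 0.0878 -0.0241  0.0426 -0.0033 -0.0242  0.0044  0.0392]
4.850753273583063e-07 [-0.      0.2444  0.     -0.0055  0.0001 -0.0186  0.5777  0.     -0.0002
  0.382   0.     -0.0002  0.3594  1.5708]
[0.0109 0.0138 0.0302] 7.005765250291215e-05
[ 0.0096 -0.0285 -0.0354] 0.00010169712507619266
[-0.0235 -0.028  -0.036 ] 7.214535393135045e-05
[-0.0275 -0.036   0.0082] 0.00012207016639145807
[ 0.0313 -0.0384  0.0229] 0.00014061619546378024
[-0.0195  0.0421  0.0666] 5.78628613885693e-05
[-0.0437  0.0781 -0.0392] 7.046541447328954e-05
[-0.0018 -0.0121 -0.0057] 2.1319653820683904e-05
[ 0.0136 -0.003   0.0023] 2.1283081122480674e-05
[-0.0043 -0.0039 -0.0141] 2.0894190708942162e-05
```

Kinematics now fit to 0.05 mm. Look for a feasible tilted pushing posture, using the flipped wrist.

```bash
cat > ik.py <<'E'
from h import *
from scipy.optimize import least_squares
X=np.array(json.load(open('kin2.json')))
lo=np.array([-3.08,-.24,-1.43,0,-1.52,.17,-2.89]);hi=np.array([3.08,2.05,1.35,2.5,4.66,1.96,2.89])
def rz(a): return Ro.from_euler('z',a).as_matrix()
def ry(a): return Ro.from_euler('y',a).as_matrix()
def fk(q,wr=False):
    x=X; v=np.array
    R=rz(-q[0]+x[0]); p=v([0,0,x[1]])+R@x[[2,3]+[2]]*[1,1,0]
    R=rz(-q[0]+x[0]); p=v([0,0,x[1]])+R@v([x[2],x[3],0])
    R=R@ry(q[1])@rz(-q[2]); p=p+R@x[4:7]; e=p
    R=R@ry(q[3])@rz(-q[4]); p=p+R@x[7:10]; w=p
    R=R@ry(q[5]); p=p+R@x[10:13]; R=R@rz(-q[6]+x[13])
    return (p,R,e,w) if wr else (p,R)
def ik(P,Q,q0,reg=1e-3):
    f=lambda q:np.r_[(fk(q)[0]-P)*10,Ro.from_matrix(fk(q)[1].T@Q).as_rotvec()*2,reg*(q-q0)]
    m=.03
    r=least_squares(f,np.clip(q0,lo+m,hi-m),bounds=(lo+m-1e-6,hi-m+1e-6)); p,R=fk(r.x)
    return r.x,np.linalg.norm(p-P),Ro.from_matrix(R.T@Q).magnitude()
E
python3 - <<'E'
from ik import *
rng=np.random.default_rng(0); qc=np.array(get_state()['qpos'])
for th in (50,60,70):
    for x in (.085,-.09):
        res=[]
        T0=tool(YAW,np.radians(th),False)
        for T in (T0,T0@np.diag([-1,-1,1])):
            for k in range(25):
                q0=np.r_[rng.uniform(-.8,.8),rng.uniform(0,1.2),rng.uniform(-.8,.8),rng.uniform(1,2.4),rng.uniform(-1.5,4.6),rng.uniform(.3,1.5),rng.uniform(-2.5,2.5)]
                q,a,b=ik(case(x,0,.02),T,q0)
                if a<.002 and b<.02: res.append((abs(q-qc).max(),q,fk(q,True)[2:]))
        res.sort(key=lambda r:r[0]); print(th,x,len(res))
        for r in res[:4]: print('  ',r[0].round(2),r[1],'elbow',r[2][0],'wrist',r[2][1])
E
```

```text
50 0.085 33
   1.97 [ 0.5316  1.1604 -1.3874  2.2483  2.1884  1.495  -0.4492] elbow [ 0.4584 -0.2799  0.4581] wrist [0.4363 0.0728 0.3129]
   1.98 [ 0.4999  1.0705 -1.2667  2.2487  2.1936  1.3829 -0.5377] elbow [ 0.4471 -0.2568  0.5059] wrist [0.4363 0.0727 0.3129]
   1.98 [ 0.4947  1.059  -1.2502  2.2487  2.195   1.3683 -0.5495] elbow [ 0.4455 -0.2532  0.5119] wrist [0.4363 0.0727 0.3129]
   1.98 [ 0.486   1.0411 -1.2238  2.2488  2.1977  1.3453 -0.5682] elbow [ 0.4431 -0.2474  0.5212] wrist [0.4363 0.0727 0.3129]
50 -0.09 0
60 0.085 29
   2.21 [ 0.4111  1.1153 -1.1316  2.3503  2.4253  1.5711 -0.7353] elbow [ 0.4771 -0.2226  0.4833] wrist [0.401  0.0791 0.2616]
   2.21 [ 0.4061  1.1075 -1.1192  2.3503  2.4261  1.5627 -0.746 ] elbow [ 0.4763 -0.2196  0.4876] wrist [0.401  0.0791 0.2616]
   2.22 [ 0.3753  1.0639 -1.0468  2.3507  2.4324  1.5152 -0.8072] elbow [ 0.4718 -0.2018  0.5107] wrist [0.401  0.079  0.2616]
   2.23 [ 0.3377  1.0199 -0.966   2.3511  2.4424  1.4652 -0.8729] elbow [ 0.4667 -0.1809  0.5337] wrist [0.401  0.079  0.2616]
60 -0.09 0
70 0.085 26
   2.42 [ 0.0236  0.9992 -0.4679  2.4151  2.6353  1.591  -1.3193] elbow [ 0.4898 -0.0337  0.5498] wrist [0.3749 0.0837 0.2049]
   2.43 [-0.0346  0.9816 -0.3768  2.4159  2.645   1.5578 -1.3898] elbow [ 0.4847 -0.006   0.5596] wrist [0.3749 0.0837 0.2049]
   2.43 [-0.0429  0.9795 -0.3639  2.4161  2.6466  1.5532 -1.3997] elbow [ 0.4839 -0.0021  0.5608] wrist [0.3749 0.0837 0.2049]
   2.43 [-0.0472  0.9785 -0.3574  2.4161  2.6474  1.5509 -1.4047] elbow [ 0.4835 -0.0001  0.5614] wrist [0.3749 0.0837 0.2049]
70 -0.09 0
```

```bash
cat > scan.py <<'E'
from ik import *
rng=np.random.default_rng(1)
A=[np.array(x) for x in ([-.2,.6,.2,1.7,-.2,.7,1.4],[-.2,.6,.2,1.7,-.2,.7,-1.6],[.0,1.,-.4,2.35,2.6,1.4,-1.3],[.5,1.1,-1.2,2.25,2.2,1.4,-.5],[.5,1.1,-1.2,2.25,2.2,1.4,2.4],[0,1,-.4,2.3,2.6,1.4,1.8],[-.6,.8,.9,2,-1.2,.9,-1],[-.6,.8,.9,2,4,.9,-1],[.6,.8,-.9,2,1.2,.9,-1])]
for th in (20,30,40,45,50,60):
    for x in (-.04,-.02,0,.02,.04,.06,.08):
        T0=tool(YAW,np.radians(th),False); o=[]
        for T in (T0,T0@np.diag([-1,-1,1])):
            for q0 in A:
                q,a,b=ik(case(x,0,.018),T,q0)
                if a<.0015 and b<.015: o.append(q[[2,4,5,6]].round(1).tolist())
        o={str([v[0],v[1]]):v for v in sorted(o)}; print(th,x,list(o.values())[:6])
E
time python3 scan.py
```

```text
20 -0.04 [[-1.4, 1.4, 1.1, -0.1], [-1.3, 1.4, 1.0, -0.1], [-1.1, 1.4, 0.9, -0.1], [-0.8, 1.2, 0.6, 0.0], [-0.3, 1.0, 0.3, 0.3], [-0.0, 0.6, 0.2, -2.5]]
20 -0.02 [[-1.4, 1.4, 1.2, -0.1], [-1.3, 1.4, 1.0, -0.0], [-1.1, 1.3, 0.9, -0.0], [-0.8, 1.2, 0.6, 0.1], [-0.3, 1.0, 0.4, 0.3], [-0.1, 0.7, 0.3, -2.6]]
20 0 [[-1.4, 1.4, 1.2, -0.0], [-1.3, 1.4, 1.1, -0.0], [-1.1, 1.3, 0.9, 0.0], [-0.9, 1.2, 0.7, 0.1], [-0.4, 0.9, 0.4, 0.4], [-0.3, 0.8, 0.4, -2.7]]
20 0.02 [[-1.4, 1.4, 1.2, 0.0], [-1.3, 1.4, 1.1, 0.0], [-1.1, 1.3, 0.9, 0.1], [-0.9, 1.2, 0.7, 0.1], [-0.4, 0.9, 0.4, 0.4], [-0.3, 0.8, 0.4, -2.7]]
20 0.04 [[-1.4, 1.4, 1.2, 0.1], [-1.3, 1.4, 1.1, 0.1], [-1.1, 1.3, 0.9, 0.1], [-0.9, 1.2, 0.8, 0.2], [-0.4, 0.9, 0.5, 0.5], [0.3, -0.2, 0.3, -1.7]]
20 0.06 [[-1.4, 1.4, 1.2, 0.1], [-1.3, 1.4, 1.1, 0.1], [-1.1, 1.3, 0.9, 0.2], [-1.0, 1.2, 0.8, 0.2], [-0.4, 0.8, 0.5, 0.5], [-0.4, 0.9, 0.5, -2.6]]
20 0.08 [[-1.4, 1.4, 1.2, 0.2], [-1.3, 1.4, 1.2, 0.2], [-1.1, 1.3, 1.0, 0.2], [-1.0, 1.2, 0.8, 0.3], [-0.5, 0.8, 0.5, -2.6], [-0.4, 0.8, 0.5, 0.5]]
30 -0.04 [[-1.4, 1.7, 1.2, 2.7], [-1.1, 1.7, 0.9, -0.4], 
[... 3576 characters left out ...]
 0.8, 1.8]]
50 0.08 [[-1.4, 2.2, 1.5, -0.5], [-1.3, 2.2, 1.4, -0.6], [-1.2, 2.2, 1.3, 2.5], [-0.9, 2.3, 1.1, -0.8], [-0.4, 2.4, 0.9, 2.0], [-0.2, 2.6, 0.8, 1.8]]
60 -0.04 []
60 -0.02 []
60 0 []
60 0.02 []
60 0.04 [[-1.4, 2.4, 1.9, -0.6], [-1.2, 2.4, 1.7, -0.8], [-1.1, 2.4, 1.7, 2.3], [-0.9, 2.4, 1.5, -1.0], [-0.5, 2.5, 1.3, -1.3], [-0.4, 2.5, 1.3, 1.8]]
60 0.06 [[-1.4, 2.4, 1.8, -0.5], [-1.2, 2.4, 1.7, -0.7], [-1.1, 2.4, 1.6, 2.4], [-0.9, 2.4, 1.5, -1.0], [-0.5, 2.5, 1.3, -1.3], [-0.4, 2.6, 1.3, 1.8]]
60 0.08 [[-1.4, 2.4, 1.8, -0.5], [-1.2, 2.4, 1.6, -0.7], [-1.1, 2.4, 1.6, 2.4], [-1.0, 2.4, 1.5, -0.9], [-0.9, 2.5, 1.4, -1.0], [-0.4, 2.6, 1.2, 1.9]]
real	1m54.655s
user	1m55.039s
sys	0m0.100s
```

```bash
cat > chain.py <<'E'
from ik import *
qc=np.array(get_state()['qpos']); 
def TT(th,fl): 
    T=tool(YAW,np.radians(th),False); return T@np.diag([-1,-1,1]) if fl else T
def mk(seed,fl):
    out=[];q=np.array(seed)
    for x,z,th in [(.09,.02,52),(.05,.02,45),(0,.02,37),(-.05,.02,30),(-.095,.02,25),(-.12,.10,25),(-.10,.2,25)]:
        q,a,b=ik(case(x,0,z),TT(th,fl),q,reg=.01); out.append((x,z,th,q,a,b))
    return out
if __name__=='__main__':
    for seed in ([.3,1.,-.6,2.2,2.2,.9,-1.],[.0,1.,-.1,2.2,2.5,.7,-1.2],[.4,1.1,-1,2.2,2.2,1.2,-.8]):
        for fl in (0,1):
            o=mk(seed,fl)
            if max(v[4] for v in o)<.003:
                for v in o: print(v[:3],v[3],(v[4]*1000).round(2),np.degrees(v[5]).round(2))
                print('diff',(o[-1][3]-qc))
E
python3 chain.py
```

```text
(0.09, 0.02, 52) [ 0.2168  0.803  -0.6783  2.2627  2.3679  1.0242 -0.9678] 0.0 0.0
(0.05, 0.02, 45) [ 0.2167  0.7206 -0.684   2.2746  2.22    0.8699 -0.8906] 0.0 0.0
(0, 0.02, 37) [ 0.2069  0.6311 -0.6714  2.2824  2.0154  0.6997 -0.7569] 0.0 0.0
(-0.05, 0.02, 30) [ 0.1953  0.5606 -0.659   2.2937  1.7833  0.5782 -0.5823] 0.0 0.0
(-0.095, 0.02, 25) [ 0.1937  0.5145 -0.6724  2.3186  1.5905  0.5255 -0.4397] 0.0 0.0
(-0.12, 0.1, 25) [ 0.3519  0.3444 -0.8639  2.2711  1.1489  0.5579 -0.0242] 0.01 0.0
(-0.1, 0.2, 25) [ 0.6169  0.2425 -1.1034  2.0693  0.7386  0.7216  0.4493] 0.01 0.0
diff [ 1.3127 -0.1689 -1.5591  0.4177  0.5242 -0.4121  1.3489]
(0.09, 0.02, 52) [-0.0709  0.7205 -0.2262  2.2666  2.556   0.832  -1.2954] 0.0 0.0
(0.05, 0.02, 45) [-0.0962  0.6408 -0.2003  2.2788  2.4628  0.65   -1.231 ] 0.0 0.0
(0, 0.02, 37) [-0.1615  0.5581 -0.1185  2.2872  2.3299  0.4349 -1.1303] 0.0 0.0
(-0.05, 0.02, 30) [-0.291   0.4971  0.0482  2.3     2.1939  0.2319 -1.0214] 0.0 0.0
(-0.095, 0.02, 25) [-0.2588  0.4506 -0.0241  2.3247  1.7232  0.2    -0.5715] 0.02 0.01
(-0.12, 0.1, 25) [ 0.0132  0.2754 -0.4046  2.2748  0.9869  0.3918  0.1501] 0.01 0.01
(-0.1, 0.2, 25) [ 0.193   0.1561 -0.5526  2.0729  0.5246  0.6114  0.6704] 0.01 0.0
diff [ 0.8888 -0.2553 -1.0083  0.4213  0.3102 -0.5223  1.57  ]
(0.09, 0.02, 52) [ 0.4006  0.9448 -1.0225  2.2605  2.2756  1.2348 -0.7292] 0.0 0.0
(0.05, 0.02, 45) [ 0.4193  0.8734 -1.0637  2.2721  2.1041  1.125  -0.6654] 0.0 0.0
(0, 0.02, 37) [ 0.4431  0.8002 -1.1088  2.2796  1.8942  1.0133 -0.5656] 0.0 0.0
(-0.05, 0.02, 30) [ 0.4654  0.7458 -1.1529  2.2905  1.6989  0.9406 -0.4644] 0.0 0.0
(-0.095, 0.02, 25) [ 0.4788  0.7087 -1.1922  2.3154  1.5589  0.9051 -0.4072] 0.0 0.0
(-0.12, 0.1, 25) [ 0.6215  0.5533 -1.3755  2.2687  1.2822  0.8993 -0.1854] 0.0 0.0
(-0.1, 0.2, 25) [ 0.7728  0.3613 -1.4     2.0683  0.9023  0.8664  0.2756] 0.01 0.0
diff [ 1.4686 -0.0501 -1.8557  0.4167  0.6879 -0.2673  1.1752]
```

```bash
cat > sim.py <<'E'
from chain import *
def jac(q):
    J=np.zeros((6,7)); p,R=fk(q)
    for i in range(7):
        d=q.copy(); d[i]+=1e-5; p1,R1=fk(d); J[:3,i]=(p1-p)/1e-5; J[3:,i]=R@Ro.from_matrix(R.T@R1).as_rotvec()/1e-5
    return J
def track(q,path,lam=.02):
    """local IK: damped least squares, joints at a limit are frozen"""
    for P,Q in path:
        for _ in range(6):
            p,R=fk(q); e=np.r_[P-p,R@Ro.from_matrix(R.T@Q).as_rotvec()]; W=np.diag([1,1,1,.3,.3,.3])
            act=np.ones(7,bool)
            for _ in range(3):
                J=W@jac(q)*act; dq=J.T@np.linalg.solve(J@J.T+lam**2*np.eye(6)*.01,W@e); n=q+dq
                bad=(n<lo)|(n>hi)
                if not (bad&act).any(): break
                act&=~bad
            q=np.clip(q+dq*act,lo,hi)
    p,R=fk(q); return q,np.linalg.norm(P-p)*1000,np.degrees(Ro.from_matrix(R.T@Q).magnitude())
def lin(q0,q1,n): return [fk(q0+(q1-q0)*i/n) for i in range(1,n+1)]
E
python3 - <<'E'
from sim import *
o=mk([.3,1.,-.6,2.2,2.2,.9,-1.],0)
if o[0][4]>.003: o=mk([.3,1.,-.6,2.2,2.2,.9,-1.],1)
qA=o[-1][3]; 
def down(q):
    for v in o[::-1][1:]:
        t=fk(v[3]); p,R=fk(q); rv=Ro.from_matrix(R.T@t[1]).as_rotvec()
        q,a,b=track(q,[(p+(t[0]-p)*i/10,R@Ro.from_rotvec(rv*i/10).as_matrix()) for i in range(1,11)]); print('   ',v[:3],q,round(a,1),round(b,1))
print('joint path'); q,a,b=track(qc,lin(qc,qA,26)); print(q,a,b); down(q)
print('via q5 cone')
qb=qc.copy(); qb[4]=1.6; qb[5]=.7; qb[3]=1.9
q,a,b=track(qc,lin(qc,qb,20)); print(q,a,b); t=lin(q,o[-2][3],20); q,a,b=track(q,t); print(q,a,b); down(q)
E
```

```text
joint path
[-0.2786  0.1361 -0.0046  2.0778  0.3617  0.5617  0.8384] 2.423651445728339e-13 1.601414127843662e-14
    (-0.12, 0.1, 25) [-0.4302  0.265   0.156   2.2798  0.6361  0.2544  0.515 ] 0.0 0.0
    (-0.095, 0.02, 25) [-0.2758  0.4509 -0.0003  2.3247  1.7335  0.1889 -0.5815] 0.0 0.0
    (-0.05, 0.02, 30) [-0.1442  0.4971 -0.1602  2.2981  1.9896  0.3212 -0.81  ] 0.0 0.0
    (0, 0.02, 37) [-0.0463  0.5671 -0.2861  2.2857  2.2045  0.5036 -0.9888] 0.0 0.0
    (0.05, 0.02, 45) [ 0.0043  0.6542 -0.3506  2.2774  2.3735  0.7083 -1.1141] 0.0 0.0
    (0.09, 0.02, 52) [ 0.0228  0.7356 -0.3685  2.2653  2.4882  0.884  -1.1875] 0.0 0.0
via q5 cone
[-0.8616  0.4623  0.7161  1.902   1.5632  0.568  -0.9113] 3.14018491736755e-13 8.220575499739147e-15
[-0.2895  0.2611 -0.0217  2.2782  0.7806  0.293   0.3657] 2.8305244335018377e-13 6.84872371143776e-15
    (-0.12, 0.1, 25) [-0.2895  0.2611 -0.0217  2.2782  0.7806  0.293   0.3657] 0.0 0.0
    (-0.095, 0.02, 25) [-0.2622  0.4506 -0.0192  2.3245  1.7235  0.1977 -0.5716] 0.0 0.0
    (-0.05, 0.02, 30) [-0.1367  0.4975 -0.1708  2.298   1.9822  0.3261 -0.8022] 0.0 0.0
    (0, 0.02, 37) [-0.0405  0.5678 -0.2946  2.2856  2.199   0.5073 -0.9826] 0.0 0.0
    (0.05, 0.02, 45) [ 0.0094  0.6551 -0.3582  2.2773  2.3693  0.7115 -1.1085] 0.0 0.0
    (0.09, 0.02, 52) [ 0.0275  0.7366 -0.3758  2.2653  2.485   0.8868 -1.1822] 0.0 0.0
```

```bash
python3 - <<'E'
from sim import *
o=mk([.3,1.,-.6,2.2,2.2,.9,-1.],0)
if o[0][4]>.003: o=mk([.3,1.,-.6,2.2,2.2,.9,-1.],1)
json.dump([[v[0],v[1],v[2],v[3].tolist()] for v in o],open('chain.json','w'))
t=fk(o[-1][3]); print(t)
T=t[1]; s=get_state(); print(Ro.from_matrix(np.array(s['ee_rot']).T@T).magnitude())
plan([(t[0],T,0,14)])
E
```

```text
(array([0.5253, 0.0569, 0.262 ]), array([[-0.892 ,  0.1766,  0.416 ],
       [ 0.16  ,  0.9843, -0.0747],
       [-0.4227, -0.    , -0.9063]]))
1.8876122516870362
[[-0.13,-0.2,0.1,0.5,1.8,5.2,0],[-0.15,-0.18,0.1,0.5,1.9,5.2,0],[-0.17,-0.16,0.09,0.5,1.8,5.2,0],[-0.19,-0.15,0.09,0.5,1.8,5.1,0],[-0.21,-0.13,0.08,0.5,1.8,5.2,0],[-0.21,-0.11,0.08,0.5,1.9,5.2,0],[-0.23,-0.1,0.07,0.5,1.8,5.2,0],[-0.24,-0.06,0.07,0.4,1.8,5.2,0],[-0.25,-0.05,0.06,0.5,1.9,5.2,0],[-0.25,-0.02,0.05,0.5,1.8,5.2,0],[-0.25,-0.0,0.04,0.5,1.8,5.2,0],[-0.25,0.02,0.04,0.5,1.8,5.1,0]]
[[-0.25,0.05,0.02,0.5,1.8,5.2,0],[-0.25,0.06,0.02,0.5,1.9,5.2,0]]
end [0.5253 0.0569 0.262 ]
```

```bash
python3 - <<'E'
import h
h.near=lambda R,R0:R
from h import *
o=json.load(open('chain.json'))
def T(th): return tool(YAW,np.radians(th),False)
h.plan([(case(-.10,0,.2),T(25),0,18)])
E
```

```text
[[-0.1,-0.15,0.08,-1.5,0.4,-5.8,0],[-0.09,-0.17,0.07,-1.6,0.4,-5.8,0],[-0.07,-0.17,0.07,-1.5,0.4,-5.8,0],[-0.05,-0.18,0.06,-1.5,0.5,-5.8,0],[-0.04,-0.19,0.06,-1.6,0.4,-5.8,0],[-0.01,-0.19,0.05,-1.5,0.4,-5.8,0],[0.0,-0.19,0.05,-1.5,0.4,-5.8,0],[0.02,-0.2,0.04,-1.6,0.4,-5.8,0],[0.04,-0.19,0.04,-1.5,0.4,-5.8,0],[0.07,-0.19,0.03,-1.5,0.4,-5.7,0],[0.07,-0.18,0.03,-1.6,0.4,-5.8,0],[0.1,-0.17,0.02,-1.5,0.5,-5.8,0]]
[[0.11,-0.16,0.02,-1.5,0.4,-5.8,0],[0.13,-0.15,0.02,-1.6,0.4,-5.8,0],[0.15,-0.14,0.01,-1.5,0.4,-5.8,0],[0.15,-0.12,0.01,-1.5,0.4,-5.8,0],[0.17,-0.11,0.01,-1.6,0.4,-5.8,0],[0.18,-0.09,0.01,-1.5,0.5,-5.8,0]]
end [0.5253 0.0568 0.262 ]
```

>>> move_arm(
  increments=[
    [[-0.1,-0.15,0.08,-1.5,0.4,-5.8,0],[-0.09,-0.17,0.07,-1.6,0.4,-5.8,0],[-0.07,-0.17,0.07,-1.5,0.4,-5.8,0],[-0.05,-0.18,0.06,-1.5,0.5,-5.8,0],[-0.04,-0.19,0.06,-1.6,0.4,-5.8,0],[-0.01,-0.19,0.05,-1.5,0.4,-5.8,0],[0,-0.19,0.05,-1.5,0.4,-5.8,0],[0.02,-0.2,0.04,-1.6,0.4,-5.8,0],[0.04,-0.19,0.04,-1.5,0.4,-5.8,0],[0.07,-0.19,0.03,-1.5,0.4,-5.7,0],[0.07,-0.18,0.03,-1.6,0.4,-5.8,0],[0.1,-0.17,0.02,-1.5,0.5,-5.8,0]],
  ],
)

```text
t: 18.62
tcp_pos: [0.5362, 0.053, 0.2686]
ee_rot: [[-0.591, 0.714, 0.376], [0.685, 0.69, -0.234], [-0.426, 0.119, -0.897]]
contact_force: [0.4, -0.3, 0.6]
opening: 0.499
grip_force: 0.0
```

>>> move_arm(
  increments=[
    [[0.11,-0.16,0.02,-1.5,0.4,-5.8,0],[0.13,-0.15,0.02,-1.6,0.4,-5.8,0],[0.15,-0.14,0.01,-1.5,0.4,-5.8,0],[0.15,-0.12,0.01,-1.5,0.4,-5.8,0],[0.17,-0.11,0.01,-1.6,0.4,-5.8,0],[0.18,-0.09,0.01,-1.5,0.5,-5.8,0],[0,0,0,0,0,0,0],[0,0,0,0,0,0,0]],
  ],
)

```text
t: 19.28
tcp_pos: [0.5257, 0.0499, 0.2634]
ee_rot: [[-0.889, 0.193, 0.416], [0.176, 0.981, -0.079], [-0.423, 0.003, -0.906]]
contact_force: [-1.1, 0.0, 0.3]
opening: 0.505
grip_force: 0.0
```

```bash
python3 - <<'E'
import h
h.near=lambda R,R0:R
from h import *
from sim import track
import sim
st(); s=get_state(); q=np.array(s['qpos'])
def T(th): return tool(YAW,np.radians(th),False)
p0,R0=np.array(s['tcp_pos']),np.array(s['ee_rot'])
print('err',p0-case(-.1,0,.2),Ro.from_matrix(R0.T@T(25)).magnitude())
W=[(-.12,.10,25),(-.10,.02,25)]
for x,z,th in W:
    rv=Ro.from_matrix(R0.T@T(th)).as_rotvec(); P=case(x,0,z)
    q,a,b=track(q,[(p0+(P-p0)*i/10,R0@Ro.from_rotvec(rv*i/10).as_matrix()) for i in range(1,11)]); p0,R0=P,T(th); print(x,z,th,q,a,b)
h.plan([(case(-.12,0,.10),T(25),0,6),(case(-.10,0,.02),T(25),0,12)],p=case(-.1,0,.2),R=T(25))
c=camera('side'); save(c,'s5'); W=pts(c).reshape(-1,3); g=(W-HG)@RC
k=(g[:,2]>.056)&(g[:,2]<.068)&(abs(g[:,1])<.05)&(g[:,0]>-.05)&(g[:,0]<.05); print(k.sum(),cv2.minAreaRect(g[k][:,:2].astype(np.float32)) if k.any() else '')
E
```

```text
19.2833 [0.5257 0.0499 0.2634] F [-1.0615  0.0242  0.3322] 0.5052975518117576 0.0
[[-0.8886  0.1934  0.4159]
 [ 0.1764  0.9811 -0.0794]
 [-0.4234  0.0028 -0.9059]] [-0.352   0.1339  0.0952  2.0776  0.3297  0.5571  0.8675]
err [ 0.0004 -0.007   0.0014] 0.017349446625103303
-0.12 0.1 25 [-0.4901  0.2688  0.2324  2.2803  0.5574  0.2395  0.5961] 4.577566798522238e-13 2.074614094471482e-14
-0.1 0.02 25 [-0.274   0.4468 -0.0107  2.3357  1.7567  0.1969 -0.6108] 8.070384058970647e-12 2.6479607588067553e-12
[[1.01,-0.0,1.37,0.0,0.0,0.0,0],[1.0,-0.0,1.37,0.0,0.0,0.0,0],[1.01,-0.0,1.37,0.0,0.0,0.0,0],[1.01,-0.0,1.37,0.0,0.0,0.0,0],[1.0,-0.0,1.37,0.0,0.0,0.0,0],[1.01,-0.0,1.37,0.0,0.0,0.0,0],[0.13,0.0,0.67,0.0,0.0,0.0,0],[0.13,0.0,0.68,0.0,0.0,0.0,0],[0.13,-0.0,0.67,0.0,0.0,0.0,0],[0.13,-0.0,0.68,0.0,0.0,0.0,0],[0.13,-0.0,0.67,0.0,0.0,0.0,0],[0.13,-0.0,0.68,0.0,0.0,0.0,0]]
[[0.13,-0.0,0.67,0.0,0.0,0.0,0],[0.13,-0.0,0.68,0.0,0.0,0.0,0],[0.14,-0.0,0.67,0.0,0.0,0.0,0],[0.13,-0.0,0.67,0.0,0.0,0.0,0],[0.13,-0.0,0.68,0.0,0.0,0.0,0],[0.13,-0.0,0.67,0.0,0.0,0.0,0]]
end [0.5252 0.0569 0.082 ]
77 ((-0.01152060553431511, -0.003573436290025711), (0.01347210444509983, 0.05810600519180298), 1.476161241531372)
```

The simulated IK matches the real arm. The dish stands at case x=-12 mm, y≈-3 mm. Descend behind it.

>>> move_arm(
  increments=[
    [[1.01,0,1.37,0,0,0,0],[1,0,1.37,0,0,0,0],[1.01,0,1.37,0,0,0,0],[1.01,0,1.37,0,0,0,0],[1,0,1.37,0,0,0,0],[1.01,0,1.37,0,0,0,0],[0.13,0,0.67,0,0,0,0],[0.13,0,0.68,0,0,0,0],[0.13,0,0.67,0,0,0,0],[0.13,0,0.68,0,0,0,0],[0.13,0,0.67,0,0,0,0],[0.13,0,0.68,0,0,0,0]],
  ],
)

```text
t: 20.33
tcp_pos: [0.5167, 0.0541, 0.1227]
ee_rot: [[-0.89, 0.188, 0.416], [0.171, 0.982, -0.078], [-0.423, 0.002, -0.906]]
contact_force: [0.1, -0.1, -0.2]
opening: 0.503
grip_force: 0.0
```

>>> move_arm(
  increments=[
    [[0.13,0,0.67,0,0,0,0],[0.13,0,0.68,0,0,0,0],[0.14,0,0.67,0,0,0,0],[0.13,0,0.67,0,0,0,0],[0.13,0,0.68,0,0,0,0],[0.13,0,0.67,0,0,0,0],[0,0,0,0,0,0,0],[0,0,0,0,0,0,0],[0,0,0,0,0,0,0]],
  ],
)

```text
t: 21.08
tcp_pos: [0.5256, 0.0517, 0.0829]
ee_rot: [[-0.89, 0.187, 0.415], [0.17, 0.982, -0.078], [-0.423, 0.001, -0.906]]
contact_force: [0.2, 0.1, 0.0]
opening: 0.501
grip_force: 0.0
```

```bash
cat > push.py <<'E'
import h
h.near=lambda R,R0:R
from h import *
def T(th): return tool(YAW,np.radians(th),False)
E
python3 - <<'E'
from push import *
from sim import track
st(); s=get_state(); q=np.array(s['qpos']); p0,R0=np.array(s['tcp_pos']),np.array(s['ee_rot'])
print('case',(p0-HG)@RC,np.degrees(Ro.from_matrix(T(25).T@R0).as_rotvec()))
W=[(-.05,.02,32),(0,.02,39),(.05,.02,47),(.09,.02,54)]
for x,z,th in W:
    rv=Ro.from_matrix(R0.T@T(th)).as_rotvec(); P=case(x,0,z)
    q,a,b=track(q,[(p0+(P-p0)*i/10,R0@Ro.from_rotvec(rv*i/10).as_matrix()) for i in range(1,11)]); p0,R0=P,T(th); print(x,z,th,q,a,b)
h.plan([(case(x,0,z),T(th),0,12) for x,z,th in W])
E
```

```text
21.0833 [0.5256 0.0517 0.0829] F [0.1629 0.1152 0.0172] 0.5010655707455902 0.0
[[-0.8902  0.1871  0.4153]
 [ 0.1701  0.9823 -0.078 ]
 [-0.4226  0.0012 -0.9063]] [-0.2501  0.4444 -0.0296  2.3353  1.7366  0.2043 -0.5915]
case [-0.0988 -0.005   0.0209] [0.1994 0.0022 0.5867]
-0.05 0.02 32 [-0.1012  0.5076 -0.2382  2.3277  2.0749  0.4037 -0.9041] 1.8424037361508208e-13 1.6905426192391863e-14
0 0.02 39 [-0.0301  0.5821 -0.3255  2.3142  2.2568  0.5799 -1.0476] 3.66186936383538e-13 2.0559597455292437e-14
0.05 0.02 47 [ 0.007   0.673  -0.3681  2.3029  2.409   0.7826 -1.1545] 3.255369336802011e-13 9.479804771957074e-15
0.09 0.02 54 [ 0.0197  0.757  -0.375   2.2869  2.5157  0.9568 -1.2183] 2.4019500181425535e-13 1.975293586782494e-14
[[-0.36,0.05,0.18,-0.0,-0.6,-0.0,0],[-0.37,0.04,0.18,-0.0,-0.6,-0.1,0],[-0.36,0.05,0.19,-0.1,-0.6,-0.0,0],[-0.36,0.04,0.19,0.0,-0.5,-0.1,0],[-0.36,0.05,0.19,0.0,-0.6,-0.0,0],[-0.35,0.04,0.19,-0.0,-0.6,-0.1,0],[-0.36,0.05,0.2,-0.0,-0.6,-0.0,0],[-0.35,0.04,0.21,-0.1,-0.6,-0.1,0],[-0.35,0.04,0.21,0.0,-0.6,-0.0,0],[-0.34,0.04,0.21,0.0,-0.5,-0.1,0],[-0.35,0.05,0.21,-0.
[... 597 characters left out ...]
,[-0.31,-0.0,0.28,-0.0,-0.6,0.0,0],[-0.31,-0.0,0.28,-0.0,-0.7,0.0,0],[-0.3,-0.0,0.28,-0.0,-0.7,0.0,0],[-0.3,-0.0,0.29,-0.0,-0.6,0.0,0],[-0.3,-0.0,0.29,-0.0,-0.7,0.0,0],[-0.3,-0.0,0.3,-0.0,-0.7,0.0,0],[-0.29,-0.0,0.3,-0.0,-0.6,0.0,0],[-0.29,-0.0,0.3,-0.0,-0.7,0.0,0]]
[[-0.23,-0.0,0.24,-0.0,-0.6,0.0,0],[-0.22,-0.0,0.25,-0.0,-0.6,0.0,0],[-0.22,-0.0,0.25,-0.0,-0.6,0.0,0],[-0.22,-0.0,0.25,-0.0,-0.5,0.0,0],[-0.22,-0.0,0.25,-0.0,-0.6,0.0,0],[-0.22,-0.0,0.26,-0.0,-0.6,0.0,0],[-0.21,-0.0,0.25,-0.0,-0.6,0.0,0],[-0.21,-0.0,0.26,-0.0,-0.6,0.0,0],[-0.2,-0.0,0.26,-0.0,-0.6,0.0,0],[-0.21,-0.0,0.27,-0.0,-0.5,0.0,0],[-0.2,-0.0,0.26,-0.0,-0.6,0.0,0],[-0.2,-0.0,0.27,-0.0,-0.6,0.0,0]]
end [0.7123 0.0233 0.082 ]
```

>>> move_arm(
  increments=[
    [[-0.36,0.03,0.18,0,-0.6,0,0],[-0.37,0.03,0.18,0,-0.6,-0.1,0],[-0.36,0.03,0.19,-0.1,-0.6,0,0],[-0.36,0.03,0.19,0,-0.5,-0.1,0],[-0.36,0.03,0.19,0,-0.6,0,0],[-0.35,0.03,0.19,0,-0.6,-0.1,0],[-0.36,0,0.2,0,-0.6,0,0],[-0.35,0,0.21,-0.1,-0.6,-0.1,0],[-0.35,0,0.21,0,-0.6,0,0],[-0.34,0,0.21,0,-0.5,-0.1,0],[-0.35,0,0.21,0,-0.6,0,0],[-0.34,0,0.22,0,-0.6,-0.1,0]],
  ],
)

```text
t: 22.08
tcp_pos: [0.5725, 0.045, 0.0818]
ee_rot: [[-0.836, 0.175, 0.52], [0.148, 0.985, -0.094], [-0.529, -0.001, -0.849]]
contact_force: [-7.5, 1.4, 5.5]
opening: 0.502
grip_force: 3.3
```

>>> move_arm(
  increments=[
    [[-0.35,0,0.22,0,-0.6,0,0],[-0.35,0,0.23,0,-0.6,0,0],[-0.35,0,0.22,0,-0.6,0,0],[-0.35,0,0.23,0,-0.5,0,0],[-0.34,0,0.24,0,-0.6,0,0],[-0.35,0,0.24,0,-0.6,0,0],[-0.34,0,0.24,0,-0.6,0,0],[-0.33,0,0.24,0,-0.6,0,0],[-0.34,0,0.25,0,-0.6,0,0],[-0.33,0,0.26,0,-0.5,0,0],[-0.33,0,0.25,0,-0.6,0,0],[-0.32,0,0.26,0,-0.6,0,0]],
  ],
)

```text
t: 23.08
tcp_pos: [0.6229, 0.0357, 0.0814]
ee_rot: [[-0.765, 0.176, 0.619], [0.136, 0.984, -0.111], [-0.629, -0.001, -0.777]]
contact_force: [-1.8, -0.1, -0.4]
opening: 0.499
grip_force: 1.0
```

```bash
cat > dish.py <<'E'
from push import *
import sys
st(); s=get_state(); p0=np.array(s['tcp_pos']); print('tcp case',(p0-HG)@RC,np.array(s['qd']).round(2))
for n in ('side','scene'):
    c=camera(n); save(c,n+sys.argv[1]); W=pts(c); g=(W-HG)@RC
    print(n,'grip-top by depth:',end='')
    k=(g[...,2]>.055)&(g[...,2]<.07)&(abs(g[...,1])<.06)&(g[...,0]>-.05)&(g[...,0]<.18); print(k.sum(),np.nanmedian(g[k],0) if k.any() else '')
    for r in trace('roaster_mid',c)[:4]: print(r['p'],np.round(r['extent']))
E
python3 dish.py a
```

```text
23.0833 [0.6229 0.0357 0.0814] F [-1.7633 -0.1371 -0.4033] 0.4986951635761556 0.984340903814882
[[-0.7652  0.1756  0.6193]
 [ 0.1357  0.9845 -0.1115]
 [-0.6293 -0.0012 -0.7772]] [-0.0191  0.583  -0.3304  2.3181  2.2659  0.5826 -1.0485]
tcp case [-0.0002 -0.0036  0.0194] [ 0.05  0.08 -0.06 -0.01  0.16  0.18 -0.12]
side grip-top by depth:172 [-0.0179 -0.0139  0.0618]
0.93 [222. 241. 273. 280.]
0.91 [ 90. 280. 211. 384.]
0.84 [322. 164. 352. 209.]
0.38 [264. 134. 419. 248.]
scene grip-top by depth:130 [-0.0263 -0.0233  0.0634]
0.97 [170. 134. 215. 180.]
0.93 [202. 191. 239. 220.]
```

View pics/sidea.png

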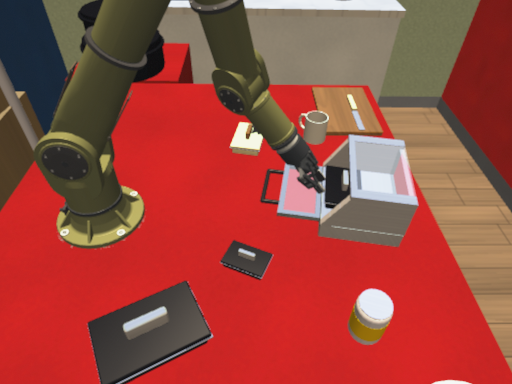

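The dish is moving in straight and level, around (340,187), with the fingers behind it. Continue with the next two push chunks.

>>> move_arm(
  increments=[
    [[-0.32,0,0.26,0,-0.7,0,0],[-0.33,0,0.27,0,-0.6,0,0],[-0.31,0,0.27,0,-0.7,0,0],[-0.32,0,0.27,0,-0.7,0,0],[-0.31,0,0.28,0,-0.6,0,0],[-0.31,0,0.28,0,-0.7,0,0],[-0.3,0,0.28,0,-0.7,0,0],[-0.3,0,0.29,0,-0.6,0,0],[-0.3,0,0.29,0,-0.7,0,0],[-0.3,0,0.3,0,-0.7,0,0],[-0.29,0,0.3,0,-0.6,0,0],[-0.29,0,0.3,0,-0.7,0,0]],
  ],
)

```text
t: 24.28
tcp_pos: [0.6721, 0.0269, 0.0812]
ee_rot: [[-0.672, 0.176, 0.72], [0.119, 0.984, -0.129], [-0.731, -0.001, -0.682]]
contact_force: [-2.8, 0.8, 1.4]
opening: 0.499
grip_force: 1.7
```

>>> move_arm(
  increments=[
    [[-0.23,0,0.24,0,-0.6,0,0],[-0.22,0,0.25,0,-0.6,0,0],[-0.22,0,0.25,0,-0.6,0,0],[-0.22,0,0.25,0,-0.5,0,0],[-0.22,0,0.25,0,-0.6,0,0],[-0.22,0,0.26,0,-0.6,0,0],[-0.21,0,0.25,0,-0.6,0,0],[-0.21,0,0.26,0,-0.6,0,0],[-0.2,0,0.26,0,-0.6,0,0],[-0.21,0,0.27,0,-0.5,0,0]],
  ],
)

```text
t: 25.12
tcp_pos: [0.7047, 0.0211, 0.0811]
ee_rot: [[-0.596, 0.175, 0.784], [0.105, 0.984, -0.141], [-0.796, -0.001, -0.605]]
contact_force: [-2.2, 1.5, -1.2]
opening: 0.502
grip_force: 1.0
```

```bash
python3 dish.py b
```

```text
25.1167 [0.7047 0.0211 0.0811] F [-2.1881  1.5003 -1.1526] 0.5015064290849716 1.0017414693720639
[[-0.5958  0.1755  0.7837]
 [ 0.105   0.9845 -0.1406]
 [-0.7962 -0.0015 -0.605 ]] [ 0.0286  0.7443 -0.3796  2.2944  2.5059  0.9309 -1.207 ]
tcp case [ 0.083  -0.0036  0.0191] [ 0.01  0.07  0.01 -0.04  0.08  0.13 -0.03]
side grip-top by depth:128 [ 0.0426 -0.0278  0.0624]
0.73 [222. 241. 275. 279.]
0.66 [ 88. 283. 212. 384.]
0.27 [350. 290. 396. 345.]
scene grip-top by depth:15 [0.0102 0.0212 0.0639]
0.7 [169. 131. 214. 179.]
0.65 [201. 189. 238. 216.]
```

View pics/sideb.png

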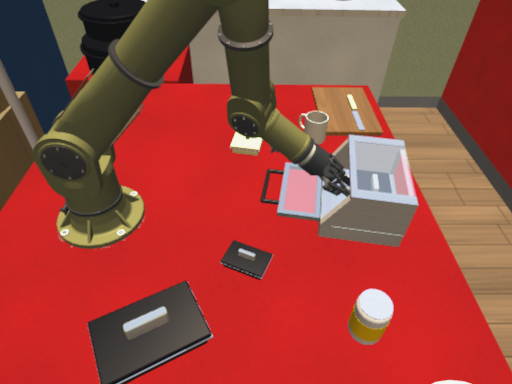

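The dish is well inside, its grip seen through the roof at (375,182). Locate it by ray-plane intersection.

```bash
cat > ray.py <<'E'
from h import *
def ray(c,u,v,z):
    f=384/2/np.tan(np.radians(c['fovy'])/2); d=np.array(c['orientation'])@np.array([(u-c['cx'])/f,(v-c['cy'])/f,1]); e=np.array(c['eye'])
    return ((e+d*(HG[2]+z-e[2])/d[2])-HG)@RC
E
python3 - <<'E'
from ray import *
c=camera('side'); a=cv2.resize(c['img'][150:220,340:410],(560,560),interpolation=cv2.INTER_CUBIC)
for uv in ((375,176),(376,189)): print(uv,ray(c,*uv,.063))
g=cv2.cvtColor(c['img'],cv2.COLOR_RGB2GRAY); print(g[168:200:2,356:400:2])
E
```

```text
(375, 176) [0.1345 0.0147 0.063 ]
(376, 189) [ 0.1332 -0.0381  0.063 ]
[[197 186 185 185 185 186 185 185 185 185 185 185 185 185 184 185 185 185
  175 171 170 170]
 [181 149 152 158 166 171 173 179 180 185 185 185 185 185 185 185 185 182
  171 171 170 169]
 [183 142 142 143 142 142 142 142 142 143 149 152 162 165 171 174 178 178
  171 171 170 170]
 [187 142 143 143 142 143 142 142 155 217 213 147 142 142 142 142 142 199
  188 170 170 170]
 [191 142 143 142 143 142 142 142 170 235 235 161 142 143 142 142 142 203
  210 172 170 170]
 [195 143 143 142 142 143 143 142 173 235 234 178 142 142 142 142 142 198
  210 180 169 170]
 [194 143 143 142 143 142 142 147 173 233 234 212 143 142 142 143 142 189
  210 189 170 170]
 [202 143 143 143 143 142 143 148 175 229 234 210 142 142 142 142 142 172
  210 194 170 170]
 [202 143 144 143 143 143 142 144 174 220 234 217 142 143 142 142 143 165
  210 201 170 170]
 [208 144 143 144 143 143 143 142 170 219 234 224 142 142 142 143 142 142
  215 207 168 169]
 [208 150 144 144 144 143 143 143 166 193 222 223 142 142 142 142 142 142
  202 210 172 169]
 [208 210 210 201 192 182 173 165 172 184 188 169 142 142 143 142 142 142
  196 210 180 170]
 [207 208 208 208 208 209 210 210 210 209 209 203 196 181 177 165 160 149
  189 210 190 170]
 [207 208 209 209 208 207 207 206 206 207 208 208 208 210 211 211 211 211
  210 210 202 193]
 [206 207 208 208 208 209 209 209 208 208 208 208 206 206 206 206 206 207
  208 209 210 211]
 [ 99 116 136 155 176 181 188 197 206 207 207 208 208 208 209 209 208 209
  209 209 208 207]]
```

>>> move_arm(
  increments=[
    [[-0.2,0,0.26,0,-0.6,0,0],[-0.2,0,0.27,0,-0.6,0,0],[-0.2,0,0.27,0,0,0,0],[0,0,0,0,0,0,0],[0,0,0,0,0,0,0]],
  ],
)

```text
t: 25.78
tcp_pos: [0.7148, 0.0194, 0.0815]
ee_rot: [[-0.579, 0.176, 0.796], [0.102, 0.984, -0.143], [-0.809, -0.001, -0.588]]
contact_force: [-0.6, 0.7, -0.2]
opening: 0.499
grip_force: 0.1
```

```bash
python3 - <<'E'
from push import *
from sim import track
import sim
st(); s=get_state(); q=np.array(s['qpos']); p0,R0=np.array(s['tcp_pos']),np.array(s['ee_rot']); pc=(p0-HG)@RC; print(pc)
bx,bz=bar(2.094); V=tool(YAW); V2=V@np.diag([-1,-1,1])
V=V if sim.Ro.from_matrix(V.T@T(0)).magnitude()<9 else V
cands={'V':V,'V2':V2}
base=[(case(.03,0,.021),T(44),12,0),(case(-.05,0,.025),T(31),14,0),(case(-.10,0,.05),T(25),8,0),(case(-.12,0,.10),T(25),12,0),(case(-.13,0,.2),T(12),6,0)]
for n,Vx in cands.items():
    qq,pp,RR=q.copy(),p0.copy(),R0.copy(); print(n)
    for P,Q,k,_ in base+[(case(bx,0,.2),Vx,18,-.1),(case(bx,0,bz-.016),Vx,10,-.1)]:
        rv=Ro.from_matrix(RR.T@Q).as_rotvec(); qp=qq
        qq,a,b=track(qq,[(pp+(P-pp)*i/k,RR@Ro.from_rotvec(rv*i/k).as_matrix()) for i in range(1,k+1)]); pp,RR=P,Q; print(qq,round(a,1),round(b,1),'max/row',(abs(qq-qp)/k).max().round(3))
h.plan([(P,Q,o,k) for P,Q,k,o in base])
E
```

```text
25.7833 [0.7148 0.0194 0.0815] F [-0.6155  0.7157 -0.1681] 0.49852569197325314 0.14741465424776834
[[-0.579   0.1755  0.7962]
 [ 0.1022  0.9845 -0.1427]
 [-0.8089 -0.0012 -0.588 ]] [ 0.0318  0.7589 -0.3778  2.2823  2.523   0.9523 -1.2115]
[ 0.0931 -0.0034  0.0195]
V
[-0.0011  0.6356 -0.3631  2.3114  2.3525  0.7097 -1.1173] 0.0 0.0 max/row 0.02
[-0.1245  0.4906 -0.1957  2.3084  2.0029  0.352  -0.8265] 0.0 0.0 max/row 0.026
[-0.282   0.382  -0.0002  2.3027  1.2616  0.1982 -0.1067] 0.0 0.0 max/row 0.093
[-0.1252  0.2649 -0.2285  2.2762  0.9039  0.3435  0.2375] 0.0 0.0 max/row 0.03
[ 0.2     0.1995 -0.5276  1.9373  0.2615  0.861   0.9296] 0.0 0.0 max/row 0.115
[ 0.0077  0.2416 -0.2607  1.8368  0.0703  1.072  -0.4569] 0.0 0.0 max/row 0.077
[-0.068   0.5404 -0.1862  2.1302  0.2048  0.4873 -0.5871] 0.0 0.0 max/row 0.058
V2
[-0.0011  0.6356 -0.3631  2.3114  2.3525  0.7097 -1.1173] 0.0 0.0 max/row 0.02
[-0.1245  0.4906 -0.1957  2.3084  2.0029  0.352  -0.8265] 0.0 0.0 max/row 0.026
[-0.282   0.382  -0.0002  2.3027  1.2616  0.1982 -0.1067] 0.0 0.0 max/row 0.093
[-0.1252  0.2649 -0.2285  2.2762 
[... 1317 characters left out ...]
,[0.42,0.0,-0.56,0.0,0.7,-0.0,0],[0.43,0.0,-0.55,0.0,0.8,-0.0,0],[-0.03,0.0,-0.45,0.0,-0.0,-0.0,0],[-0.02,0.0,-0.45,0.0,-0.0,-0.0,0]]
[[-0.03,0.0,-0.45,0.0,-0.0,-0.0,0],[-0.02,0.0,-0.44,0.0,-0.0,-0.0,0],[-0.03,0.0,-0.45,0.0,-0.0,-0.0,0],[-0.02,0.0,-0.45,0.0,-0.0,-0.0,0],[-0.03,0.0,-0.45,0.0,-0.0,-0.0,0],[-0.02,0.0,-0.45,0.0,-0.0,-0.0,0],[-0.03,0.0,-0.45,0.0,-0.0,-0.0,0],[-0.02,0.0,-0.44,0.0,-0.0,-0.0,0],[-0.03,0.0,-0.45,0.0,-0.0,-0.0,0],[-0.02,0.0,-0.45,0.0,-0.0,-0.0,0],[-0.55,0.0,-1.58,0.0,2.2,-0.0,0],[-0.5,0.0,-1.6,0.0,2.1,-0.0,0]]
[[-0.43,0.0,-1.62,0.0,2.2,-0.0,0],[-0.37,0.0,-1.63,0.0,2.2,-0.0,0],[-0.31,0.0,-1.65,0.0,2.1,-0.0,0],[-0.24,0.0,-1.66,0.0,2.2,-0.0,0]]
end [0.4957 0.0621 0.262 ]
```

>>> move_arm(
  increments=[
    [[0.3,0,-0.43,0,0.8,0,0],[0.3,0,-0.43,0,0.9,0,0],[0.32,0,-0.43,0,0.8,0,0],[0.31,0,-0.41,0,0.8,0,0],[0.33,0,-0.42,0,0.9,0,0],[0.33,0,-0.41,0,0.8,0,0],[0.33,0,-0.4,0,0.8,0,0],[0.35,0,-0.4,0,0.9,0,0],[0.34,0,-0.4,0,0.8,0,0],[0.36,0,-0.39,0,0.8,0,0],[0.36,0,-0.38,0,0.9,0,0],[0.36,0,-0.38,0,0.8,0,0]],
  ],
)

```text
t: 26.78
tcp_pos: [0.6517, 0.0306, 0.0829]
ee_rot: [[-0.71, 0.176, 0.682], [0.126, 0.984, -0.123], [-0.693, -0.001, -0.721]]
contact_force: [0.3, 0.1, 0.4]
opening: 0.496
grip_force: 0.0
```

>>> move_arm(
  increments=[
    [[0.39,0,-0.42,0,0.9,0,0],[0.4,0,-0.41,0,1,0,0],[0.4,0,-0.4,0,0.9,0,0],[0.42,0,-0.4,0,0.9,0,0],[0.41,0,-0.39,0,0.9,0,0],[0.43,0,-0.39,0,1,0,0],[0.43,0,-0.38,0,0.9,0,0],[0.43,0,-0.37,0,0.9,0,0],[0.44,0,-0.36,0,0.9,0,0],[0.45,0,-0.36,0,1,0,0],[0.46,0,-0.35,0,0.9,0,0],[0.45,0,-0.34,0,0.9,0,0]],
  ],
)

```text
t: 27.78
tcp_pos: [0.5842, 0.0427, 0.0865]
ee_rot: [[-0.828, 0.175, 0.532], [0.147, 0.984, -0.096], [-0.541, -0.001, -0.841]]
contact_force: [-0.2, 0.1, 0.2]
opening: 0.501
grip_force: 0.0
```

>>> move_arm(
  increments=[
    [[0.47,0,-0.33,0,1,0,0],[0.47,0,-0.33,0,0.9,0,0],[0.37,0,-0.59,0,0.7,0,0],[0.39,0,-0.58,0,0.8,0,0],[0.39,0,-0.58,0,0.7,0,0],[0.39,0,-0.58,0,0.8,0,0],[0.41,0,-0.57,0,0.7,0,0],[0.41,0,-0.56,0,0.8,0,0],[0.42,0,-0.56,0,0.7,0,0],[0.43,0,-0.55,0,0.8,0,0],[0,0,-0.45,0,0,0,0],[0,0,-0.45,0,0,0,0]],
  ],
)

```text
t: 28.78
tcp_pos: [0.5203, 0.0544, 0.1205]
ee_rot: [[-0.893, 0.175, 0.415], [0.159, 0.985, -0.074], [-0.422, -0.0, -0.907]]
contact_force: [0.6, -0.4, -0.4]
opening: 0.499
grip_force: 0.0
```

>>> move_arm(
  increments=[
    [[0,0,-0.45,0,0,0,0],[0,0,-0.45,0,0,0,0],[0,0,-0.45,0,0,0,0],[0,0,-0.45,0,0,0,0],[0,0,-0.45,0,0,0,0],[0,0,-0.45,0,0,0,0],[-0.03,0,-0.45,0,0,0,0],[-0.02,0,-0.44,0,0,0,0],[-0.03,0,-0.45,0,0,0,0],[-0.02,0,-0.45,0,0,0,0],[-0.55,0,-1.58,0,2.2,0,0],[-0.5,0,-1.6,0,2.1,0,0]],
  ],
)

```text
t: 29.78
tcp_pos: [0.4985, 0.0582, 0.1915]
ee_rot: [[-0.921, 0.174, 0.35], [0.161, 0.985, -0.064], [-0.355, -0.002, -0.935]]
contact_force: [1.2, -1.4, -1.1]
opening: 0.497
grip_force: 0.0
```

>>> move_arm(
  increments=[
    [[-0.43,0,-1.62,0,2.2,0,0],[-0.37,0,-1.63,0,2.2,0,0],[-0.31,0,-1.65,0,2.1,0,0],[-0.24,0,-1.66,0,2.2,0,0],[0,0,0,0,0,0,0],[0,0,0,0,0,0,0]],
  ],
)

```text
t: 30.28
tcp_pos: [0.494, 0.0586, 0.2593]
ee_rot: [[-0.961, 0.178, 0.213], [0.173, 0.984, -0.04], [-0.217, -0.001, -0.976]]
contact_force: [-0.4, 0.2, -0.8]
opening: 0.499
grip_force: 0.0
```

```bash
python3 - <<'E'
from push import *
st(); s=get_state(); p0=np.array(s['tcp_pos']); print((p0-HG)@RC)
bx,bz=bar(2.094); V=tool(YAW)
h.plan([(case(bx,0,.14),V,-.1,15),(case(bx,0,bz-.014),V,-.1,9)])
c=camera('side'); g=(pts(c).reshape(-1,3)-HG)@RC
m=(abs(g[:,1])<.1)&(g[:,0]>-.11)&(g[:,0]<-.02)&(g[:,2]>-.04)&(g[:,2]<.04)
print('panel',[np.median(g[m&(abs(g[:,0]-x)<.01),2]) for x in (-.1,-.06,-.03)])
from ray import ray
gr=cv2.cvtColor(c['img'],cv2.COLOR_RGB2GRAY)[170:192,358:396]; ys,xs=np.where(gr>200); print(ray(c,358+np.median(xs),170+np.median(ys),.063)); print(gr[::3,::2])
E
```

```text
30.2833 [0.494  0.0586 0.2593] F [-0.4017  0.1903 -0.7637] 0.4991019045304099 0.0
[[-0.9608  0.1777  0.2129]
 [ 0.1731  0.9841 -0.0399]
 [-0.2166 -0.0014 -0.9763]] [ 0.2307  0.1972 -0.5591  1.9536  0.2785  0.8448  0.9155]
[-0.1311 -0.0038  0.1973]
[[0.28,0.03,0.33,0.6,0.7,6.0,-0.1],[0.27,-0.0,0.33,0.7,0.6,5.9,-0.1],[0.27,-0.03,0.34,0.6,0.7,6.0,-0.1],[0.26,-0.04,0.34,0.7,0.6,6.0,-0.1],[0.25,-0.07,0.34,0.6,0.7,6.0,-0.1],[0.24,-0.1,0.35,0.7,0.6,5.9,-0.1],[0.23,-0.11,0.35,0.6,0.7,6.0,-0.1],[0.2,-0.13,0.36,0.7,0.7,6.0,-0.1],[0.19,-0.15,0.35,0.6,0.6,5.9,-0.1],[0.17,-0.16,0.37,0.7,0.7,6.0,-0.1],[0.15,-0.18,0.36,0.6,0.6,6.0,-0.1],[0.12,-0.18,0.37,0.7,0.7,5.9,-0.1]]
[[0.1,-0.19,0.38,0.6,0.6,6.0,-0.1],[0.08,-0.2,0.37,0.7,0.7,6.0,-0.1],[0.05,-0.2,0.38,0.6,0.7,6.0,-0.1],[-0.0,-0.0,1.77,0.0,-0.0,-0.0,-0.1],[-0.0,-0.0,1.76,0.0,-0.0,-0.0,-0.1],[-0.0,-0.0,1.77,0.0,-0.0,-0.0,-0.1],[-0.01,-0.0,1.77,0.0,-0.0,-0.0,-0.1],[0.0,-0.01,1.76,0.0,-0.0,-0.0,-0.1],[0.0,0.0,1.77,0.0,-0.0,-0.0,-0.1],[0.0,0.0,1.77,0.0,-0.0,-0.0,-0.1],[-0.0,0.0,1.76,0.0,-0.0,-0.0,-0.1],[-0.0,-0.0,1.77,0.0,-0.0,-0.0,-0.1]]
end [0.4654 0.0676 0.043 ]
panel [np.float64(-0.0004060151713147219), np.float64(-0.0003405434247098493), np.float64(-0.00020983838850391343)]
[ 0.1429 -0.0126  0.063 ]
[[147 144 153 157 165 168 171 175 179 180 179 179 179 179 179 180 177 166
  166]
 [136 138 138 138 138 138 138 138 138 138 149 138 138 142 144 154 152 159
  165]
 [141 139 138 138 138 138 138 138 138 198 231 232 138 138 138 138 138 152
  166]
 [149 139 138 138 138 138 138 138 145 182 231 231 157 138 138 137 138 138
  164]
 [160 139 139 139 138 138 138 138 151 169 231 230 202 138 138 138 137 138
  167]
 [166 139 139 139 139 138 139 138 144 169 226 230 204 138 137 138 138 138
  152]
 [183 140 140 139 139 139 139 138 140 167 202 224 210 138 138 137 138 138
  143]
 [203 205 204 203 203 203 194 186 176 179 186 187 159 142 138 138 138 138
  138]]
```

The dish is fully inside (centre about 143 mm behind the hinge). Now go back to the bar.

>>> move_arm(
  increments=[
    [[0.28,0.03,0.33,0.6,0.7,6,-0.2],[0.27,0,0.33,0.7,0.6,5.9,-0.2],[0.27,-0.03,0.34,0.6,0.7,6,-0.2],[0.26,-0.04,0.34,0.7,0.6,6,-0.2],[0.25,-0.07,0.34,0.6,0.7,6,-0.2],[0.24,-0.1,0.35,0.7,0.6,5.9,-0.2],[0.23,-0.11,0.35,0.6,0.7,6,-0.2],[0.2,-0.13,0.36,0.7,0.7,6,-0.2],[0.19,-0.15,0.35,0.6,0.6,5.9,-0.2],[0.17,-0.16,0.37,0.7,0.7,6,-0.2],[0.15,-0.18,0.36,0.6,0.6,6,-0.2],[0.12,-0.18,0.37,0.7,0.7,5.9,-0.2]],
  ],
  grip_force=30,
)

```text
t: 31.33
tcp_pos: [0.4691, 0.0659, 0.2115]
ee_rot: [[-0.132, 0.991, 0.029], [0.99, 0.133, -0.036], [-0.039, 0.024, -0.999]]
contact_force: [-0.9, 0.2, 0.3]
opening: 0.401
grip_force: 0.0
```

>>> move_arm(
  increments=[
    [[0.1,-0.19,0.38,0.6,0.6,6,-0.2],[0.08,-0.2,0.37,0.7,0.7,6,-0.2],[0.05,-0.2,0.38,0.6,0.7,6,-0.2],[0,0,1.77,0,0,0,-0.2],[0,0,1.77,0,0,0,-0.2],[0,0,1.77,0,0,0,-0.2],[0,0,1.77,0,0,0,-0.2],[0,0,0,0,0,0,-0.2],[0,0,0,0,0,0,-0.2]],
  ],
)

```text
t: 32.08
tcp_pos: [0.4629, 0.0675, 0.1296]
ee_rot: [[0.176, 0.984, -0.005], [0.984, -0.176, -0.001], [-0.002, -0.004, -1.0]]
contact_force: [-0.7, 0.1, 0.7]
opening: 0.398
grip_force: 0.0
```

```bash
python3 - <<'E'
from push import *
from sim import track
st(); s=get_state(); p0=np.array(s['tcp_pos']); print((p0-HG)@RC, 'target x',bar(2.094))
V=tool(YAW); bx,bz=bar(2.094)
h.plan([(case(bx,0,bz-.014),V,-.2,6)])
js=np.linspace(2.094,0,49)[1:]
W=[(case(bar(j)[0],0,bar(j)[1]-.014),V,-1,1) for j in js]
h.plan(W,p=case(bx,0,bz-.014),R=V)
q=np.array(s['qpos'])
for i in range(0,48,12): q,a,b=track(q,[(w[0],w[1]) for w in W[i:i+12]]); print(q,a,b)
E
```

```text
32.0833 [0.4629 0.0675 0.1296] F [-0.6549  0.1046  0.694 ] 0.3983010648941482 0.0
[[ 0.1756  0.9845 -0.0047]
 [ 0.9845 -0.1756 -0.0008]
 [-0.0017 -0.0044 -1.    ]] [-0.0216  0.3959 -0.242   2.039   0.1391  0.7267 -0.5267]
[-0.1633 -0.0005  0.0676] target x (np.float64(-0.16088859173038217), np.float64(-0.004988409723323754))
[[0.01,0.05,1.44,-0.0,0.0,0.0,-0.2],[0.01,0.04,1.44,-0.1,0.0,0.0,-0.2],[0.01,0.05,1.45,-0.0,0.0,0.0,-0.2],[0.01,0.04,1.44,-0.1,0.1,0.0,-0.2],[0.01,0.04,1.44,-0.0,-0.0,0.0,-0.2],[0.01,0.04,1.44,-0.1,-0.0,0.1,-0.2]]
end [0.4653 0.0676 0.0431]
[[-0.0,-0.01,-0.7,0.0,0.0,0.0,-1],[0.0,0.02,-0.7,0.0,0.0,0.0,-1],[0.0,0.05,-0.7,0.0,0.0,0.0,-1],[0.0,0.08,-0.7,0.0,0.0,0.0,-1],[0.0,0.11,-0.7,0.0,0.0,0.0,-1],[0.0,0.14,-0.68,0.0,0.0,0.0,-1],[0.0,0.17,-0.68,0.0,0.0,0.0,-1],[0.0,0.21,-0.68,0.0,0.0,0.0,-1],[0.0,0.23,-0.66,0.0,0.0,0.0,-1],[0.0,0.25,-0.65,0.0,0.0,0.0,-1],[0.0,0.29,-0.65,0.0,0.0,0.0,-1],[0.0,0.32,-0.62,0.0,0.0,0.0,-1]]
[[0.0,0.34,-0.62,0.0,0.0,0.0,-1],[0.0,0.37,-0.59,0.0,0.0,0.0,-1],[0.0,0.39,-0.59,0.0,0.0,0.0,-1],[0.0,0.42,-0.56,0.0,0.0,0.0,-1],[0.0,0.44,-0.55,0.0,
[... 728 characters left out ...]
0,0.0,0.0,-1],[0.0,0.69,0.11,0.0,0.0,0.0,-1],[0.0,0.69,0.14,0.0,0.0,0.0,-1],[0.0,0.68,0.18,0.0,0.0,0.0,-1],[0.0,0.67,0.2,0.0,0.0,0.0,-1],[0.0,0.67,0.23,0.0,0.0,0.0,-1],[0.0,0.65,0.25,0.0,0.0,0.0,-1],[0.0,0.64,0.29,0.0,0.0,0.0,-1],[0.0,0.63,0.32,0.0,0.0,0.0,-1]]
end [0.6977 0.0259 0.1913]
[-0.01    0.427  -0.2425  2.0012  0.1497  0.73   -0.5209] 8.326672684688674e-14 2.81803634940811e-14
[ 0.0265  0.4249 -0.2505  1.7883  0.1265  0.944  -0.4544] 1.1102230246251565e-13 1.5035470314665202e-14
[ 0.0441  0.5152 -0.2415  1.5494  0.1331  1.0932 -0.406 ] 2.7833528704240247e-13 1.2973002529029174e-14
[ 0.0496  0.653  -0.2292  1.3378  0.1506  1.1677 -0.3706] 2.0816681711721685e-14 4.999362499072672e-15
```

>>> move_arm(
  increments=[
    [[0,0.04,1.44,0,0,0,-0.2],[0,0.04,1.44,0,0,0,-0.2],[0,0.04,1.45,0,0,0,-0.2],[0,0.04,1.44,0,0,0,-0.2],[0,0,1.44,0,0,0,-0.2],[0,0,1.44,0,0,0,-0.2],[0,0,0,0,0,0,-1],[0,0,0,0,0,0,-1],[0,0,0,0,0,0,-1],[0,0,0,0,0,0,-1],[0,0,0,0,0,0,-1],[0,0,0,0,0,0,-1]],
  ],
)

```text
t: 33.08
tcp_pos: [0.4642, 0.0675, 0.0446]
ee_rot: [[0.176, 0.984, -0.004], [0.984, -0.176, -0.0], [-0.001, -0.004, -1.0]]
contact_force: [-5.0, 1.1, -4.3]
opening: 0.123
grip_force: 29.3
```

>>> move_arm(
  increments=[
    [[0,-0.01,-0.7,0,0,0,-1],[0,0.02,-0.7,0,0,0,-1],[0,0.05,-0.7,0,0,0,-1],[0,0.08,-0.7,0,0,0,-1],[0,0.11,-0.7,0,0,0,-1],[0,0.14,-0.68,0,0,0,-1],[0,0.17,-0.68,0,0,0,-1],[0,0.21,-0.68,0,0,0,-1],[0,0.23,-0.66,0,0,0,-1],[0,0.25,-0.65,0,0,0,-1],[0,0.29,-0.65,0,0,0,-1],[0,0.32,-0.62,0,0,0,-1]],
  ],
)

```text
t: 34.08
tcp_pos: [0.4813, 0.0643, 0.1263]
ee_rot: [[0.176, 0.984, -0.006], [0.984, -0.176, -0.0], [-0.001, -0.006, -1.0]]
contact_force: [-9.5, 3.1, -1.2]
opening: 0.125
grip_force: 29.3
```

>>> move_arm(
  increments=[
    [[0,0.34,-0.62,0,0,0,-1],[0,0.37,-0.59,0,0,0,-1],[0,0.39,-0.59,0,0,0,-1],[0,0.42,-0.56,0,0,0,-1],[0,0.44,-0.55,0,0,0,-1],[0,0.47,-0.52,0,0,0,-1],[0,0.49,-0.5,0,0,0,-1],[0,0.51,-0.49,0,0,0,-1],[0,0.53,-0.46,0,0,0,-1],[0,0.55,-0.43,0,0,0,-1],[0,0.57,-0.41,0,0,0,-1],[0,0.58,-0.39,0,0,0,-1]],
  ],
)

```text
t: 35.08
tcp_pos: [0.5348, 0.0548, 0.189]
ee_rot: [[0.175, 0.984, -0.009], [0.985, -0.175, -0.0], [-0.002, -0.009, -1.0]]
contact_force: [-15.6, -0.2, 17.0]
opening: 0.127
grip_force: 30.4
```

>>> move_arm(
  increments=[
    [[0,0.45,-0.5,0,0,0,-1],[0,0.55,-0.4,0,0,0,-1],[0,0.64,-0.3,0,0,0,-1],[0,0.64,-0.28,0,0,0,-1],[0,0.66,-0.25,0,0,0,-1],[0,0.66,-0.22,0,0,0,-1]],
  ],
)

```text
t: 35.58
tcp_pos: [0.5747, 0.0475, 0.2083]
ee_rot: [[0.176, 0.984, -0.001], [0.984, -0.176, -0.0], [-0.0, -0.001, -1.0]]
contact_force: [-6.8, 0.2, 7.0]
opening: 0.122
grip_force: 30.9
```

```bash
python3 - <<'E'
from push import *
s=get_state(); st(); print((np.array(s['tcp_pos'])-HG)@RC); print('cmd',[ (bar(j)[0],bar(j)[1]-.014) for j in [2.094-.043625*30]])
c=camera('side'); W=pts(c); g=(W-HG)@RC
r=trace('flap_bar',c)[:1]
save(c,'sidec')
k=(abs(g[...,1])<.1)&(g[...,0]>-.16)&(g[...,0]<0)&(g[...,2]>.0)&(g[...,2]<.11); xs=g[k]
for z in np.arange(.02,.11,.02):
    m=abs(xs[:,2]-z)<.005; print(z,m.sum(),np.median(xs[m,0]) if m.any() else '')
E
```

```text
35.5833 [0.5747 0.0475 0.2083] F [-6.8025  0.2153  6.9923] 0.12219091569438245 30.916335582733154
[[ 0.1764  0.9843 -0.0013]
 [ 0.9843 -0.1764 -0.0002]
 [-0.0004 -0.0012 -1.    ]] [ 0.0363  0.4533 -0.2452  1.6654  0.1235  1.0394 -0.4253]
[-0.0497 -0.0004  0.1463]
cmd [(np.float64(-0.047463383020704734), np.float64(0.14084481555200318))]
0.02 34 -0.005276312297596739
0.04 29 -0.010754392757329373
0.06 31 -0.016348760712742084
0.08 35 -0.022108904875915433
0.1 28 -0.028107264945605878
```

Flap at j≈0.80, as commanded. Continue to shut.

>>> move_arm(
  increments=[
    [[0,0.68,-0.2,0,0,0,-1],[0,0.68,-0.16,0,0,0,-1],[0,0.69,-0.13,0,0,0,-1],[0,0.7,-0.1,0,0,0,-1],[0,0.69,-0.08,0,0,0,-1],[0,0.71,-0.04,0,0,0,-1],[0,0.7,-0.01,0,0,0,-1],[0,0.7,0.02,0,0,0,-1],[0,0.7,0.05,0,0,0,-1],[0,0.7,0.08,0,0,0,-1]],
  ],
)

```text
t: 36.52
tcp_pos: [0.6449, 0.0349, 0.2126]
ee_rot: [[0.177, 0.984, 0.0], [0.984, -0.177, -0.0], [-0.0, 0.0, -1.0]]
contact_force: [-2.2, -1.3, 0.8]
opening: 0.123
grip_force: 31.5
```

>>> move_arm(
  increments=[
    [[0,0.69,0.11,0,0,0,-1],[0,0.69,0.14,0,0,0,-1],[0,0.68,0.16,0,0,0,-1],[0,0.67,0.18,0,0,0,-1],[0,0.67,0.21,0,0,0,-1],[0,0.65,0.23,0,0,0,-1],[0,0.64,0.27,0,0,0,-1],[0,0.63,0.3,0,0,0,-1],[0,0.3,0.1,0,0,0,-1],[0,0,0,0,0,0,-1]],
  ],
)

```text
t: 37.35
tcp_pos: [0.6975, 0.0254, 0.1941]
ee_rot: [[0.176, 0.984, -0.006], [0.984, -0.176, -0.0], [-0.002, -0.006, -1.0]]
contact_force: [-10.6, -2.5, 8.2]
opening: 0.127
grip_force: 33.6
```

```bash
cat > flap.py <<'E'
from push import *
s=get_state(); st(); print((np.array(s['tcp_pos'])-HG)@RC)
for n in ('side','scene'):
    c=camera(n); save(c,n+'d'); W=pts(c); g=(W-HG)@RC
    m=(abs(g[...,1])<.1)&(g[...,0]>-.1)&(g[...,0]<.06)&(g[...,2]>.005)&(g[...,2]<.12); xs=g[m]
    for z in (.02,.05,.08,.105):
        k=abs(xs[:,2]-z)<.006
        if k.any(): print(n,z,k.sum(),np.percentile(xs[k,0],[10,50,90]))
E
python3 flap.py
```

```text
37.35 [0.6975 0.0254 0.1941] F [-10.5549  -2.4738   8.1887] 0.12660800771446779 33.55300337076187
[[ 0.1762  0.9843 -0.0065]
 [ 0.9844 -0.1762 -0.0004]
 [-0.0016 -0.0063 -1.    ]] [ 0.0483  0.6542 -0.2266  1.3273  0.1478  1.183  -0.3669]
[ 0.0751 -0.0005  0.1321]
side 0.02 161 [-0.0058 -0.0024  0.0011]
side 0.05 147 [0.0126 0.0156 0.0181]
side 0.08 167 [0.0299 0.0324 0.0363]
side 0.105 321 [0.0436 0.0501 0.0579]
scene 0.105 74 [0.0444 0.0486 0.0584]
```

The panel slope is 30°, so it is shut. One light extra press, then release and retreat upward.

>>> move_arm(
  increments=[
    [[0,0.3,0.1,0,0,0,-1],[0,0,0,0,0,0,-1],[0,0,0,0,0,0,-1],[0,0,0,0,0,0,-0.4],[0,-0.3,0,0,0,0,-0.4],[0,0,0,0,0,0,-0.4],[0,0,-1.5,0,0,0,-0.4],[0,0,-2,0,0,0,-0.4],[0,0,-2,0,0,0,-0.4],[0,0,-2,0,0,0,-0.4],[0,0,-2,0,0,0,-0.4],[0,-2,-2,0,0,0,-0.4]],
  ],
)

```text
t: 38.45
tcp_pos: [0.682, 0.0282, 0.3074]
ee_rot: [[0.178, 0.984, -0.001], [0.984, -0.178, -0.0], [-0.0, -0.001, -1.0]]
contact_force: [-1.0, -0.4, 0.2]
opening: 0.298
grip_force: 0.0
```

>>> move_arm(
  increments=[
    [[0,-3,-1,0,0,0,-0.4],[0,-3,0,0,0,0,-0.4],[0,-3,0,0,0,0,-0.4],[0,-3,0,0,0,0,-0.4],[0,-3,0,0,0,0,-0.4],[0,0,0,0,0,0,-0.4],[0,0,0,0,0,0,-0.4]],
  ],
)

```text
t: 39.03
tcp_pos: [0.5317, 0.056, 0.3192]
ee_rot: [[0.175, 0.985, 0.0], [0.985, -0.175, -0.0], [-0.0, 0.0, -1.0]]
contact_force: [0.6, -0.7, 0.2]
opening: 0.3
grip_force: 0.0
```

```bash
python3 flap.py; python3 - <<'E'
from ray import *
c=camera('side'); g=(pts(c).reshape(-1,3)-HG)@RC
b=(g[:,2]>.12)&(g[:,2]<.17)&(abs(g[:,1])<.06)&(g[:,0]<.12)&(g[:,0]>0); print('bar',np.median(g[b],0),g[b].max(0),'exp',bar(0))
cv2.imwrite('pics/fin.png',cv2.resize(c['img'][100:260,280:440],(600,600))[...,::-1])
E
```

```text
39.0333 [0.5317 0.056  0.3192] F [ 0.5914 -0.6889  0.1812] 0.30006016779585065 0.0
[[ 0.1752  0.9845  0.0004]
 [ 0.9845 -0.1752 -0.0001]
 [-0.      0.0004 -1.    ]] [ 0.0354  0.3057 -0.261   1.5822  0.0817  1.264  -0.4149]
[-0.0935  0.0003  0.2572]
side 0.02 158 [-0.0057 -0.0023  0.001 ]
side 0.05 151 [0.0123 0.0154 0.0182]
side 0.08 158 [0.03   0.0323 0.036 ]
side 0.105 340 [0.0436 0.0504 0.058 ]
scene 0.105 71 [0.0442 0.0486 0.058 ]
bar [0.0738 0.0027 0.1472] [0.0817 0.0599 0.1508] exp (np.float64(0.0752019409845342), np.float64(0.14335753605678428))
```

View pics/fin.png

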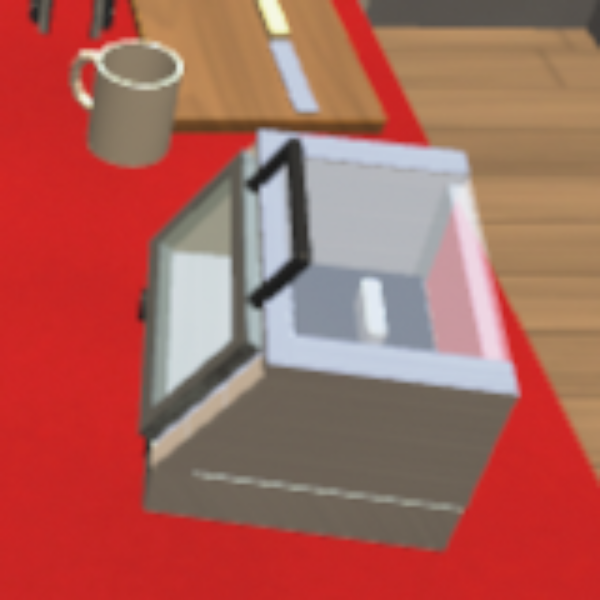

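The final crop shows the front closed, lying parallel to the walls at 30°, with the dish inside under the roof (grip at (372,308)) and the gripper clear.

```bash
python3 -c "
from bench import *
print(close_job())"
```

```text
the job is handed in; nothing more can be done
None
```

The middle-sized black dish is in the warming case, fully under the roof and set down level. The front is shut, and I handed the job in at about 39 s of the 72 s allowed; the judging result was not shown.

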